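# Unstack the heating ware and set each piece on its own apparatus

## Robot

A 6-joint arm with a two-finger parallel gripper is mounted at the origin on the work surface; the furniture and walls round the work are solid. World frame = base frame: x ahead of the robot, y to its left, z up, the work surface at z = 0. Lengths are in m, angles in rad, forces in N, time in s.
With the tool pointing down it reaches from about 0.375 to 0.9 m from the base axis. Payload 3.1 kg.
Tool frame: the origin (TCP) lies midway between the tips of the shut fingers; the grasp point (between the pads) lies 19 mm behind it; z points along the fingers, y is the line along which they close (so a half turn about z gives the same grasp; the last joint's range is limited). The gripper opens to 87 mm and grips with 3 to 60 N. Pads are 19 mm wide; open, the fingers measure 117 mm over their backs; the gripper's body (75 mm by 190 mm) begins 51 mm behind the grasp point.
Start: joints at [-1.458, 0.527, 1.433, -0, 1.181, -0.178], TCP at [0.18, -0.599, 0.223] pointing down, gripper open.
Joint ranges: [-3.08, 3.08], [-0.75, 2.2], [0.22, 2.44], [-1.43, 4.57], [0, 2.65], [-2.85, 2.85]. Speed limits (rad/s): [2.79, 2.79, 3.14, 3.14, 3.14, 3.14].

## Interface

Orientations are given as a unit quaternion [x, y, z, w].
In Python, from plant import monitor, optics, close_job gives the robot as it stands.
- The arm moves only by the shell command python3 -m pendant 'ROWS' [FORCE]. ROWS is JSON, a list of rows, each a list of 3 entries, a list of its own where there are three numbers: the opening, from 0 (shut) to 1 (fully open), then the shift along the tool's x, y, z in units of 500 mm (1.0 is 500 mm), then the turn, a rotation vector about the tool's x, y, z in units of 180 degrees (1.0 is 180 degrees). In form: [[jaw, [tx, ty, tz], [ax, ay, az]], ...]. A call has 1 to 5 rows; each row is the pose to reach, as a shift and turn from the pose commanded when the call began, along the tool's axes at that moment, turning the shorter way round; what a row does not reach only later rows make up. A row lasts 1/12 s, in which the tool goes at most 41.7 mm and 7.16 degrees, less where a joint would pass 70% of its speed; a pose out of reach is approached as far as the arm can. A call with a number of a shift or a turn outside -1 to 1 is refused whole. A call with a gripper value outside its range is refused whole. The fingers move at their own pace and stop on an object; FORCE is the grip in N (left out, the last holds). Time passes only in rows, so rows that repeat a pose let the fingers close. It gives the time, the measured TCP pose, the force, the opening and the grip force at its end, in the units of the state.
- monitor.read_state(): the state, without advancing time (a new reading comes with each control period).
- optics.get_image(name): name is "scene" or "top" or "wrist"; returns the picture (420x560x3 uint8, red, green, blue); there is no depth.
- optics.camera_model(name): a dict with "mtx" (3x3 intrinsics, pixels), "rvec" (rotation vector, rad) and "tvec" (3), from world to camera coordinates, as OpenCV has them. Camera axes: x right, y down, z forward; pixel columns grow to the right and rows downward; lengths in m; the calibration is good to about 2 mm. A picture is of the moment at which its call begins: read the wrist's pose just before it. camera_model takes no time and is no camera call; for the wrist camera it gives the pose at the moment of the call.
- close_job(): hands the job in; it is judged then, once.
The state is a dict: "time_s": time; "joints": joint angles; "joint_velocities": joint speeds; "joint_torque": joint torques, N m; "ee_pos": TCP position; "ee_rot": TCP orientation; "wrist_force": force on the tool from outside, world axes, zero at the start; "torque": the same for the moment, N m; "finger_gap": opening from 0.0 (shut) to 1.0 (fully open); "finger_force": force on a finger pad.
Only numpy, scipy, OpenCV 4.12 (cv2) and the standard library are available. Lean on these libraries where they do the work, as an engineer would, in place of code of your own. Each camera call takes 0.05 s, during which the arm holds its last target. There are 200 camera calls.

## Task

The clean heating ware stands in one stack: take it apart from the top down, one piece at a time, and set it out for the practical. Lay the boat flat, open side up, in the middle of the balance pan, stand the small beaker in the middle of the wire gauze, seat the crucible upright in the pipe-clay triangle and seat the basin level in the round hole of the water bath. Everything is to stand free and still at the end, and the wash bottle and the specimen jar stay where they are.

Things in the scene. Friction and masses are not known exactly. Their poses are not given: they have to be found in the camera images.
- boat: Combustion boat, white porcelain trough 56 x 15 mm, 11 mm high, on top of the stack, across the beaker's mouth. A 10 mm loop at the rim of its +x end reaches to x = 37 mm. Origin: centre of its underside; x along its length, y across it, z up.
- small_beaker: Small straight clear glass beaker, 27 mm wide (28 at the rim), 41 mm high, standing inside the crucible with its upper 14 mm above the crucible's rim. About 20 g. Origin: centre of its underside; z up.
- crucible: Bright metal crucible, a tapered cup 47 mm wide at the rim and 32 mm high; widest and nearly straight in its upper 12 mm, 31 mm wide at the foot, floor 5 mm thick. Stands inside the basin with its upper 14 mm above the basin's rim. About 45 g. Origin: centre of its underside; z up.
- basin: White porcelain basin, 23 mm high: a nearly upright rim 64 mm wide in its upper 10 mm, a flat shoulder below that, 11 to 13 mm above the underside, and a tapered bowl under the shoulder, 47 mm wide down to a 37 mm foot; floor 5 mm thick. Bottom of the stack, stands on the bench. About 60 g. Origin: centre of its underside; z up.
- balance: Black pocket balance 128 x 88 mm, fixed. Origin: centre of its underside; x towards the back, where a clear hinged lid 124 mm long stands open, leaning back a little, its hinge at x = 62 mm, z = 24 mm. The bright pan, 72 mm square, has its centre at x = 20 mm, y = 0, its top at z = 20 mm; keys at x = -34 mm.
- gauze_tripod: Dark steel tripod with a square wire gauze, 110 x 110 mm, with a round pale heat-proof centre 72 mm wide; fixed. Origin: on the bench below the centre of the gauze. Top of the gauze 103 mm above the origin.
- triangle_tripod: Dark steel tripod with a pipe-clay triangle (three brown clay tubes on wire), fixed. Origin: on the bench below the triangle's centre. The tubes are 10 mm thick, 101 mm above the origin at mid-height, and leave a round gap 41 mm wide: the seated crucible's underside is about 89 mm above the origin, its rim 14 mm above the tubes.
- water_bath: Round electric water bath, 128 mm wide, flat metal ring cover 75 mm above the bench with a hole 54 mm wide in its middle; knob on its -x side; fixed. Origin: on the bench below the hole's centre. The seated basin rests on its shoulder: underside about 63 mm above the origin, rim 11 mm above the cover.
- wash_bottle: Bystander: white plastic wash bottle with a red nozzle, 63 mm wide, 197 mm high; loose, to be left alone. Origin on its underside.
- specimen_jar: Bystander: specimen jar with a yellow lid, 51 mm wide, 59 mm high; loose, to be left alone. Origin: centre of its underside.

How it is judged:
By the outcome, as a careful person would: the job done as asked, in the order asked, and still so for the second after the job is handed in, with the robot touching nothing.
It also fails if it takes over 138 s, if anything falls off the work surface, if the arm or the gripper's body presses on something with over 40 N, if the wrist force passes 120 N, or if a joint passes its speed limit or range.

## Working session

There is one attempt and no reset: what is moved stays moved. The work goes in short steps, Python scripts to look and compute and a shell command to move; the robot and the scene stay as the last step left them, time stands still between calls to the robot, and variables do not carry over. Pictures are saved under pics/ and viewed, at most 14 in all, crops included, and the job is handed in when it is done.

```bash
mkdir -p pics
cat > h.py <<'E'
import numpy as np, cv2
from plant import monitor, optics
from scipy.spatial.transform import Rotation as R
def snap(cam,name,crop=None,scale=1):
    m=optics.camera_model(cam); im=optics.get_image(cam)[:,:,::-1].copy()
    np.savez('pics/'+name+'.npz',im=im,**{k:np.array(m[k]) for k in('mtx','rvec','tvec')})
    if crop: im=im[crop[1]:crop[3],crop[0]:crop[2]]
    if scale!=1: im=cv2.resize(im,None,fx=scale,fy=scale,interpolation=cv2.INTER_CUBIC)
    cv2.imwrite('pics/'+name+'.png',im)
def recrop(src,name,crop,scale):
    im=np.load('pics/'+src+'.npz')['im'][crop[1]:crop[3],crop[0]:crop[2]]
    cv2.imwrite('pics/'+name+'.png',cv2.resize(im,None,fx=scale,fy=scale,interpolation=cv2.INTER_CUBIC))
def onplane(src,uv,z):
    d=np.load('pics/'+src+'.npz'); Rm=cv2.Rodrigues(d['rvec'])[0]; t=d['tvec'].ravel()
    c=-Rm.T@t; r=Rm.T@np.linalg.inv(d['mtx'])@np.array([uv[0],uv[1],1.]); return c+r*(z-c[2])/r[2]
def proj(src,p):
    d=np.load('pics/'+src+'.npz'); return cv2.projectPoints(np.array(p,float).reshape(-1,3),d['rvec'],d['tvec'],d['mtx'],None)[0].reshape(-1,2)
def delta(pos,yaw=None):
    """shift (units) from current measured pose to TCP pos; yaw = dir of tool y (deg, world), tool down"""
    s=monitor.read_state(); r=R.from_quat(s['ee_rot']); sh=r.inv().apply(np.array(pos)-s['ee_pos'])/.5
    tu=np.zeros(3)
    if yaw is not None:
        a=np.radians(yaw); best=None
        for k in(0,np.pi):
            y=np.array([np.cos(a+k),np.sin(a+k),0]); z=np.array([0,0,-1.]); x=np.cross(y,z)
            v=(r.inv()*R.from_matrix(np.c_[x,y,z])).as_rotvec()
            if best is None or np.linalg.norm(v)<np.linalg.norm(best): best=v
        tu=best/np.pi
    print('t',round(s['time_s'],2),'pos',np.round(s['ee_pos'],4),'sh',np.round(sh,4),'turn',np.round(tu,4),'j6',round(s['joints'][5],2))
E
python3 - <<'E'
from h import *
snap('top','top0',None,1.42); snap('scene','sc0',None,1.42)
s=monitor.read_state(); print(s); print(R.from_quat(s['ee_rot']).as_matrix().round(3))
for c in('top','scene','wrist'):
    m=optics.camera_model(c); Rm=cv2.Rodrigues(np.array(m['rvec']))[0]; print(c,(-Rm.T@np.array(m['tvec']).ravel()).round(3), np.array(m['mtx'])[0,0], Rm.round(2).tolist())
E
```

```text
{'time_s': 0.1, 'joints': array([-1.45749275e+00,  5.28358578e-01,  1.43379502e+00,  1.28172481e-05,
        1.18141008e+00, -1.78466241e-01]), 'joint_velocities': array([ 0.00033438, -0.00195283, -0.00364125, -0.00086186, -0.00230153,
        0.00036721]), 'joint_torque': array([-6.84959673e-05, -4.40984023e+01, -1.77151233e+01,  6.33804803e-02,
        5.33924368e-02, -5.84303302e-05]), 'ee_pos': array([ 0.17975449, -0.5978905 ,  0.22167185]), 'ee_rot': array([ 9.89377530e-01,  1.45365512e-01,  3.80269585e-05, -9.84795970e-04]), 'wrist_force': array([ 0.34939016, -0.19473468,  0.49430288]), 'torque': array([-0.00379871, -0.04308765, -0.05679348]), 'finger_force': 0.0, 'finger_gap': 0.9987681989838226}
[[ 0.958  0.288 -0.   ]
 [ 0.288 -0.958  0.002]
 [ 0.    -0.002 -1.   ]]
top [0.319 0.041 1.42 ] 536.089217638997 [[0.01, -1.0, 0.01], [-0.98, -0.01, -0.2], [0.2, -0.0, -0.98]]
scene [0.205 0.771 0.843] 498.24331127945914 [[-0.9, -0.44, -0.01], [-0.29, 0.61, -0.73], [0.33, -0.65, -0.68]]
wrist [ 0.259 -0.574  0.384] 339.7878563911916 [[0.29, -0.96, -0.0], [-0.91, -0.27, 0.3], [-0.29, -0.09, -0.95]]
```

View pics/top0.png

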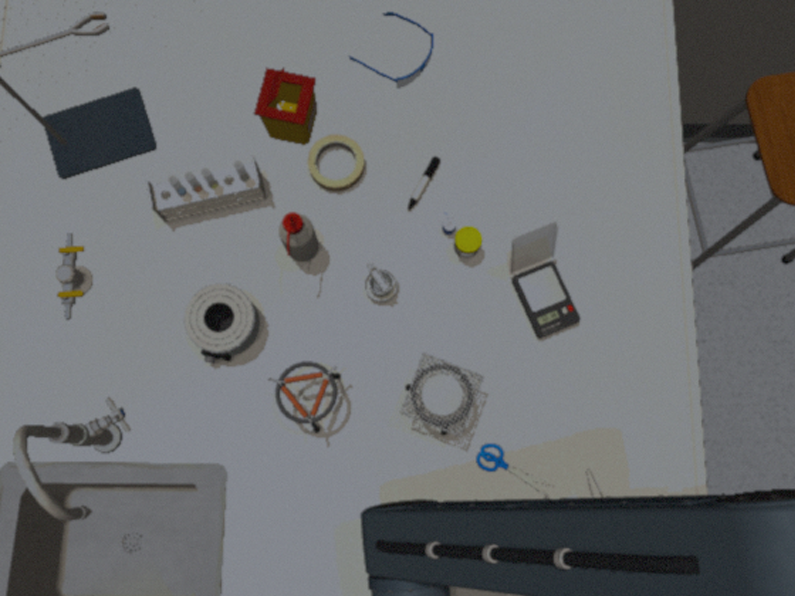

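View pics/sc0.png

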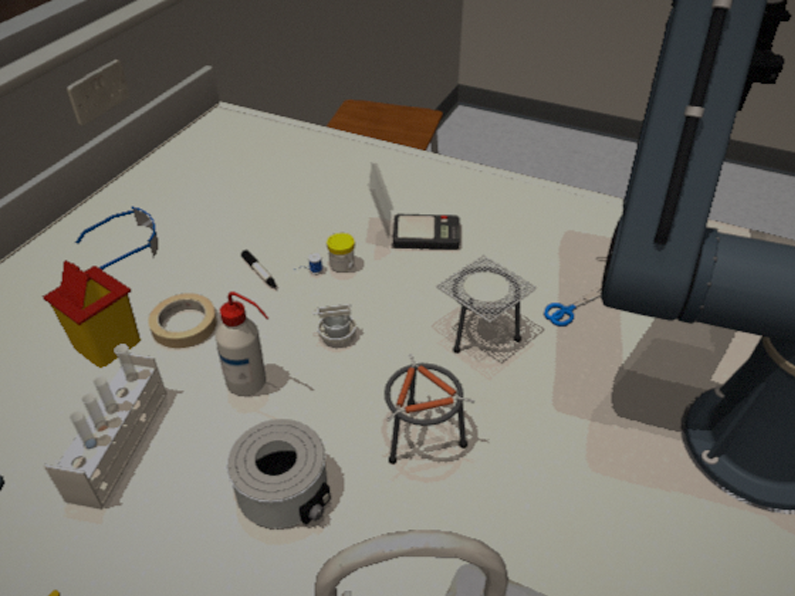

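The top view (×1.42) shows the stack at (381,286), balance (546,290), gauze (442,397), triangle (309,392), bath hole (219,318), bottle (298,235) and jar (468,241). I'll crop in closer.

Run:
```python
from h import *
a=np.load('pics/top0.npz')['im']
def c(x,y,w,h,s): return cv2.resize(a[y:y+h,x:x+w],(int(w*s),int(h*s)),interpolation=cv2.INTER_CUBIC)
# 4 tiles 400x300: each 80x60 at 5x
t=[c(230,165,80,60,5),c(345,170,80,60,5),c(270,250,80,60,5),c(175,245,80,60,5)]
cv2.imwrite('pics/t1.png',np.vstack([np.hstack(t[:2]),np.hstack(t[2:])]))
for n,uv,z in [('stack',(381,286),.07),('bal',(544,287),.02),('gauze',(442,397),.103),('tri',(309,392),.101),('bath',(219,318),.075),('jar',(468,238),.059),('bottle',(293,221),.19)]:
    print(n,onplane('top0',np.array(uv)/1.42,z).round(3))
```

```text
stack [0.638 0.067 0.07 ]
bal [ 0.65 -0.24  0.02]
gauze [ 0.434 -0.041  0.103]
tri [0.441 0.188 0.101]
bath [0.575 0.357 0.075]
jar [ 0.734 -0.094  0.059]
bottle [0.721 0.214 0.19 ]
```

View pics/t1.png

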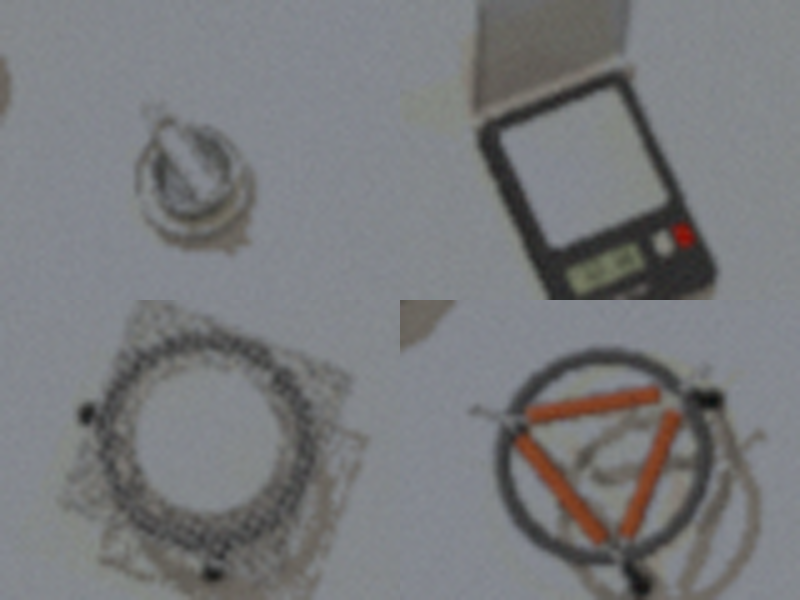

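Run:
```python
from h import *
def ln(p,q): return np.cross([*p,1],[*q,1])
g=lambda u,v,ox,oy:((u+.5)/5-.5+ox,(v+.5)/5-.5+oy)
A=ln((528,415),(660,394));B=ln((519,438),(603,541));C=ln((673,413),(628,535))
V=[np.cross(a,b) for a,b in((A,B),(B,C),(C,A))]; V=np.array([v[:2]/v[2] for v in V])
L=np.array([np.linalg.norm(V[1]-V[2]),np.linalg.norm(V[2]-V[0]),np.linalg.norm(V[0]-V[1])])
I=(V*L[:,None]).sum(0)/L.sum(); print(V.round(0),I)
def P(u,v,ox,oy,z): return onplane('top0',g(u,v,ox,oy),z).round(4)
print('tri',P(I[0]-400,I[1]-300,175,245,.101)); 
print('tri vert dirs',[np.degrees(np.arctan2(*(P(*(v-[400,300]),175,245,.101)-P(*(I-[400,300]),175,245,.101))[[1,0]])).round(0) for v in V])
print('gauze',P(208,131,270,250,.103))
pc=[P(u-400,v,345,170,.02) for u,v in((500,133),(622,83),(668,200),(553,248))]; print('pan',np.mean(pc,0))
d=pc[0]+pc[1]-pc[2]-pc[3]; print('bal yaw',np.degrees(np.arctan2(d[1],d[0])))
print('boat',P(165,125,230,165,.06),P(208,193,230,165,.06))
delta([.635,.067,.25],-56)
```

```text
[[503. 419.]
 [619. 560.]
 [681. 391.]] [601.33478425 456.25771778]
tri [0.4416 0.1952 0.101 ]
tri vert dirs [np.float64(70.0), np.float64(-169.0), np.float64(-50.0)]
gauze [ 0.4434 -0.0413  0.103 ]
pan [ 0.648625 -0.23655   0.02    ]
bal yaw 21.178907516382036
boat [0.6717 0.0824 0.06  ] [0.6354 0.0595 0.06  ]
t 0.1 pos [ 0.1798 -0.5979  0.2217] sh [ 1.2545 -1.0118 -0.0542] turn [-0.0006 -0.0002 -0.096 ] j6 -0.18
```

```bash
for i in 1 2 3 4; do python3 -m pendant '[[1,[0.078,-0.063,-0.0034],[0,0,0]],[1,[0.157,-0.1265,-0.0068],[0,0,0]],[1,[0.235,-0.19,-0.01],[0,0,0]],[1,[0.3136,-0.253,-0.0136],[0,0,0]],[1,[0.3136,-0.253,-0.0136],[0,0,0]]]' 8; done
python3 -m pendant '[[1,[0,0,0],[0,0,-0.096]],[1,[0,0,0],[0,0,-0.096]],[1,[0,0,0],[0,0,-0.096]],[1,[0,0,0],[0,0,-0.096]],[1,[0,0,0],[0,0,-0.096]]]'
python3 - <<'E'
from h import *
snap('wrist','w1',None,1.42); delta([.635,.067,.25],-56)
E
```

```text
time_s: 0.52
ee_pos: [0.2943, -0.4293, 0.2289]
ee_rot: [0.989, 0.145, 0.0, -0.001]
wrist_force: [0.7, -0.3, -0.2]
finger_gap: 1.0
finger_force: 0.0
time_s: 0.93
ee_pos: [0.4081, -0.2633, 0.236]
ee_rot: [0.989, 0.146, -0.0, -0.001]
wrist_force: [0.2, -0.4, 0.9]
finger_gap: 0.999
finger_force: 0.0
time_s: 1.35
ee_pos: [0.522, -0.0971, 0.2428]
ee_rot: [0.989, 0.146, -0.0, -0.0]
wrist_force: [0.5, -0.1, -0.6]
finger_gap: 1.0
finger_force: 0.0
time_s: 1.77
ee_pos: [0.6358, 0.0693, 0.2494]
ee_rot: [0.989, 0.146, -0.0, -0.0]
wrist_force: [0.8, -1.1, 0.6]
finger_gap: 0.998
finger_force: 0.0
time_s: 2.18
ee_pos: [0.6346, 0.0666, 0.2493]
ee_rot: [0.957, 0.292, -0.0, -0.0]
wrist_force: [-0.5, 0.5, -0.1]
finger_gap: 1.003
finger_force: 0.0
t 2.23 pos [0.6347 0.0664 0.2494] sh [ 0.0012 -0.0006 -0.0013] turn [-0.0002  0.0002 -0.0005] j6 0.91
```

View pics/w1.png

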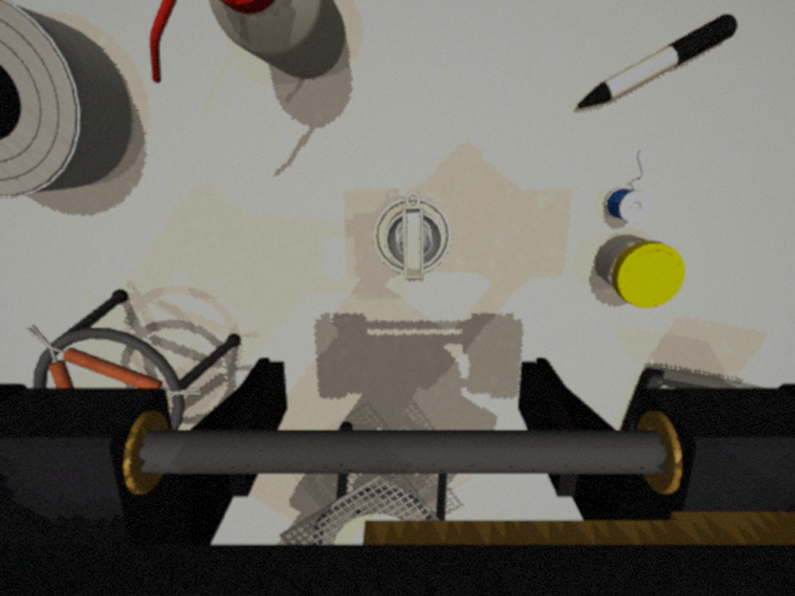

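The boat lies along the image vertical with its loop up (about 412,200), from (413,205) to (414,281), so the tool is nearly aligned with it. I'll enlarge this.

Run:
```python
from h import *
recrop('w1','w1c',(255,125,325,205),7.5)
```

```text
(no output)
```

View pics/w1c.png

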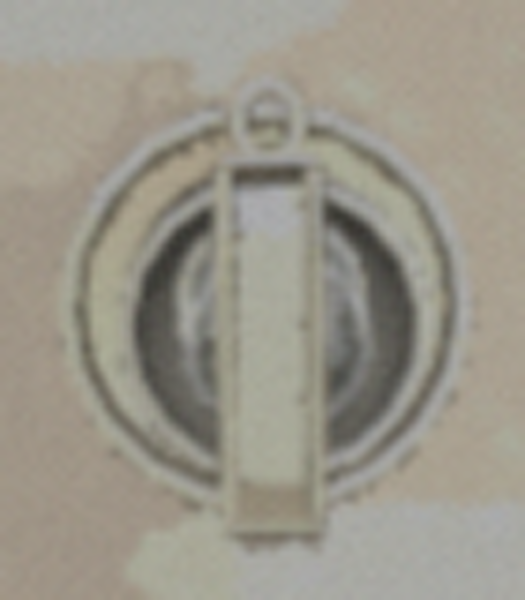

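Run:
```python
from h import *
g=lambda u,v:((u+.5)/7.5-.5+255,(v+.5)/7.5-.5+125)
P=lambda u,v,z:onplane('w1',g(u,v),z)
c=[P(*q,.062) for q in((217,163),(325,163),(323,533),(230,533))]
m=np.mean(c,0); d=c[0]+c[1]-c[2]-c[3]; y=np.degrees(np.arctan2(d[1],d[0])); print('boat',m.round(4),'len',np.linalg.norm(d)/2,'wid',np.linalg.norm(c[0]-c[1]),np.linalg.norm(c[2]-c[3]),'yaw',y)
print('basin L/R mid',(P(63,315,.023)+P(470,315,.023))/2,'w',np.linalg.norm(P(63,315,.023)-P(470,315,.023)),'top',P(268,100,.023),'bot',P(268,512,.023))
print('cruc mid',(P(133,325,.037)+P(418,325,.037))/2,np.linalg.norm(P(133,325,.037)-P(418,325,.037)))
delta([m[0],m[1],.054],y-90)
```

```text
boat [0.6541 0.0702 0.062 ] len 0.051677179851856894 wid 0.01461089377944464 0.013151475338476267 yaw 35.17462679689313
basin L/R mid [0.65272076 0.06948856 0.023     ] w 0.06232106635037993 top [0.67950941 0.08747955 0.023     ] bot [0.62719114 0.05180129 0.023     ]
cruc mid [0.65407544 0.06913588 0.037     ] 0.04211630429054771
t 2.23 pos [0.6347 0.0664 0.2494] sh [0.0367 0.0157 0.3907] turn [-0.0002  0.0002 -0.007 ] j6 0.91
```

```bash
python3 -m pendant '[[1,[0.0367,0.0157,0],[0,0,-0.007]],[1,[0.0367,0.0157,0.075],[0,0,-0.007]],[1,[0.0367,0.0157,0.15],[0,0,-0.007]],[0.6,[0.0367,0.0157,0.22],[0,0,-0.007]],[0.4,[0.0367,0.0157,0.25],[0,0,-0.007]]]' 5
python3 - <<'E'
from h import *
snap('wrist','w2',(230,120,430,320),3); delta([.6535,.0697,.0545],-55)
E
```

```text
time_s: 2.65
ee_pos: [0.6511, 0.07, 0.1197]
ee_rot: [0.953, 0.302, -0.004, -0.002]
wrist_force: [-0.4, -0.5, -0.2]
finger_gap: 0.921
finger_force: 0.0
t 2.7 pos [0.6501 0.07   0.118 ] sh [0.0064 0.0053 0.1269] turn [-0.0024  0.003   0.0008] j6 0.89
```

View pics/w2.png

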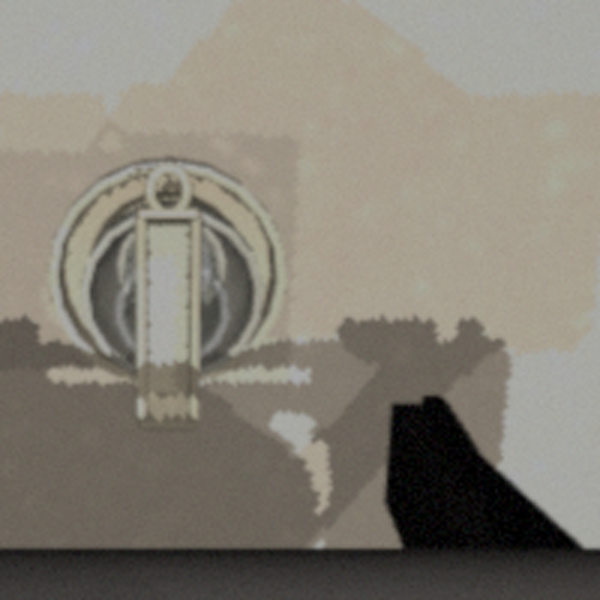

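```bash
cat >> h.py <<'E'
def boat(src,cs,o,s,z):
    c=[onplane(src,((u+.5)/s-.5+o[0],(v+.5)/s-.5+o[1]),z) for u,v in cs]
    m=np.mean(c,0); d=c[0]+c[1]-c[2]-c[3]; y=np.degrees(np.arctan2(d[1],d[0])); print('quad',m.round(4),'len',np.linalg.norm(d)/2,'wid',np.linalg.norm(c[0]-c[1]),'yaw',y); return m,y
E
python3 - <<'E'
from h import *
m,y=boat('w2',((135,210),(201,210),(198,424),(137,424)),(230,120),3,.062)
print(monitor.read_state()['joint_velocities'].round(3))
delta([m[0],m[1],.0545],y-90)
E
```

```text
quad [0.655  0.0714 0.062 ] len 0.052080516194463126 wid 0.014586236970192977 yaw 35.160926628813215
[ 0.001 -0.044 -0.034 -0.002  0.087 -0.003]
t 2.7 pos [0.6501 0.07   0.118 ] sh [0.0108 0.0043 0.1269] turn [-0.0024  0.003  -0.0001] j6 0.89
```

```bash
python3 -m pendant '[[0.4,[0.0015,0,0.05],[0,0,0]],[0.4,[0.0015,0,0.1],[0,0,0]],[0.4,[0.0015,0,0.12],[0,0,0]],[0.4,[0.0015,0,0.12],[0,0,0]],[0.4,[0.0015,0,0.12],[0,0,0]]]' 5
python3 -m pendant '[[0.4,[0,0,0],[0,0,0]],[0.4,[0,0,0],[0,0,0]],[0.4,[0,0,0],[0,0,0]]]'
python3 - <<'E'
from h import *
delta([.6545,.0708,.0545],-54.8)
E
```

```text
time_s: 3.12
ee_pos: [0.6555, 0.0705, 0.0653]
ee_rot: [0.953, 0.303, 0.0, 0.0]
wrist_force: [0.4, -0.2, -0.3]
finger_gap: 0.512
finger_force: 0.0
time_s: 3.37
ee_pos: [0.6563, 0.0706, 0.0665]
ee_rot: [0.953, 0.303, 0.001, 0.001]
wrist_force: [0.1, 0.6, 0.9]
finger_gap: 0.411
finger_force: 0.0
t 3.37 pos [0.6563 0.0706 0.0665] sh [-0.0028 -0.0024  0.024 ] turn [ 0.0006 -0.0008  0.0003] j6 0.89
```

Down, then close gently.

```bash
python3 -m pendant '[[0.4,[-0.001,-0.0015,0.012],[0,0,0]],[0.4,[-0.001,-0.0015,0.023],[0,0,0]],[0.4,[-0.001,-0.0015,0.023],[0,0,0]],[0.4,[-0.001,-0.0015,0.023],[0,0,0]],[0.4,[-0.001,-0.0015,0.023],[0,0,0]]]' 
python3 -m pendant '[[0.28,[0,0,0],[0,0,0]],[0.2,[0,0,0],[0,0,0]],[0.1,[0,0,0],[0,0,0]],[0,[0,0,0],[0,0,0]],[0,[0,0,0],[0,0,0]]]' 5
python3 -m pendant '[[0,[0,0,0],[0,0,0]],[0,[0,0,0],[0,0,0]],[0,[0,0,0],[0,0,0]],[0,[0,0,0],[0,0,0]]]' 5
```

```text
time_s: 3.78
ee_pos: [0.6542, 0.071, 0.053]
ee_rot: [0.953, 0.303, -0.0, -0.0]
wrist_force: [-0.3, -0.1, -0.2]
finger_gap: 0.401
finger_force: 0.0
time_s: 4.2
ee_pos: [0.6544, 0.071, 0.0533]
ee_rot: [0.953, 0.303, 0.0, 0.0]
wrist_force: [0.4, 0.1, 1.1]
finger_gap: 0.176
finger_force: 5.0
time_s: 4.53
ee_pos: [0.6544, 0.071, 0.0533]
ee_rot: [0.953, 0.303, 0.0, 0.0]
wrist_force: [-0.5, 0.3, 0.6]
finger_gap: 0.17
finger_force: 5.0
```

```bash
python3 -m pendant '[[0,[0,0,-0.02],[0,0,0]],[0,[0,0,-0.09],[0,0,0]],[0,[0,0,-0.17],[0,0,0]],[0,[0,0,-0.25],[0,0,0]],[0,[0,0,-0.33],[0,0,0]]]' 8
for i in 1 2 3 4 5; do python3 -m pendant '[[0,[0,0,-0.006],[0,0,-0.037]],[0,[0,0,-0.006],[0,0,-0.074]],[0,[0,0,-0.006],[0,0,-0.111]],[0,[0,0,-0.006],[0,0,-0.148]],[0,[0,0,-0.006],[0,0,-0.185]]]' >/dev/null; done
python3 -m pendant '[[0,[0,0,0],[0,0,0]],[0,[0,0,0],[0,0,0]]]'
python3 - <<'E'
from h import *
delta([.6486,-.2366,.2365],111)
E
```

```text
time_s: 4.95
ee_pos: [0.6538, 0.071, 0.2205]
ee_rot: [0.953, 0.303, -0.0, -0.0]
wrist_force: [0.6, 0.1, 0.2]
finger_gap: 0.169
finger_force: 8.0
time_s: 7.2
ee_pos: [0.6542, 0.071, 0.2338]
ee_rot: [-0.187, 0.982, -0.0, 0.0]
wrist_force: [-0.9, -0.8, -0.6]
finger_gap: 0.17
finger_force: 8.0
t 7.2 pos [0.6542 0.071  0.2338] sh [ 0.2368 -0.568  -0.0054] turn [-0.      0.0001  0.0033] j6 -2.01
```

```bash
python3 -m pendant '[[0,[0.03,-0.07,0],[0,0,0]],[0,[0.06,-0.14,0],[0,0,0]],[0,[0.09,-0.21,0],[0,0,0]],[0,[0.12,-0.28,0],[0,0,0]],[0,[0.12,-0.28,0],[0,0,0]]]' 
python3 -m pendant '[[0,[0.03,-0.07,0],[0,0,0]],[0,[0.06,-0.14,0],[0,0,0]],[0,[0.09,-0.21,0],[0,0,0]],[0,[0.117,-0.288,0],[0,0,0]],[0,[0.117,-0.288,0],[0,0,0.0033]]]' 
python3 -m pendant '[[0,[0,0,0],[0,0,0]],[0,[0,0,0],[0,0,0]],[0,[0,0,0],[0,0,0]]]'
python3 - <<'E'
from h import *
snap('wrist','w3',None,1.42)
delta([.6486,-.2366,.2365],111)
E
```

```text
time_s: 7.62
ee_pos: [0.6507, -0.0889, 0.2336]
ee_rot: [-0.184, 0.983, -0.002, 0.0]
wrist_force: [0.7, -0.3, 0.4]
finger_gap: 0.171
finger_force: 8.0
time_s: 8.03
ee_pos: [0.6497, -0.2455, 0.2335]
ee_rot: [-0.179, 0.984, -0.003, 0.001]
wrist_force: [1.2, 0.2, 1.2]
finger_gap: 0.171
finger_force: 8.0
time_s: 8.28
ee_pos: [0.6494, -0.2351, 0.2332]
ee_rot: [-0.184, 0.983, 0.001, -0.0]
wrist_force: [0.5, 0.3, 0.7]
finger_gap: 0.171
finger_force: 8.0
t 8.33 pos [ 0.6495 -0.2349  0.2333] sh [ 0.003  -0.0026 -0.0064] turn [ 0.0003 -0.0001  0.0013] j6 -2.45
```

View pics/w3.png

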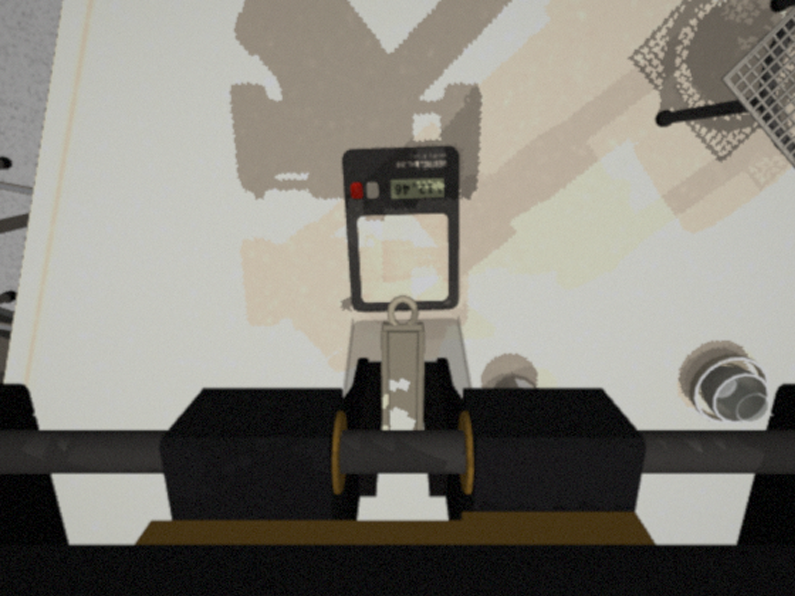

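The boat is held straight. The pan corners are at (357,214), (448,213), (448,301) and (361,303), with the lid below them behind the gripper.

Run:
```python
from h import *
m,y=boat('w3',((448,301),(361,303),(357,214),(448,213)),(0,0),1.42,.020)
delta([m[0],m[1],.0235],y+90)
```

```text
quad [ 0.6477 -0.2343  0.02  ] len 0.07144316148355612 wid 0.07090222631175276 yaw 22.503315412817745
t 8.33 pos [ 0.6495 -0.2349  0.2333] sh [0.003  0.002  0.4196] turn [ 0.0003 -0.     -0.0071] j6 -2.45
```

```bash
python3 -m pendant '[[0,[0.003,0.002,0.08],[0,0,-0.007]],[0,[0.003,0.002,0.16],[0,0,-0.007]],[0,[0.003,0.002,0.24],[0,0,-0.007]],[0,[0.003,0.002,0.31],[0,0,-0.007]],[0,[0.003,0.002,0.36],[0,0,-0.007]]]' 
python3 -m pendant '[[0,[0,0,0.02],[0,0,0]],[0,[0,0,0.04],[0,0,0]],[0,[0,0,0.05],[0,0,0]],[0,[0,0,0.05],[0,0,0]],[0,[0,0,0.05],[0,0,0]]]'
python3 - <<'E'
from h import *
delta([.6477,-.2343,.0225],112.5)
E
```

```text
time_s: 8.75
ee_pos: [0.6462, -0.2333, 0.0499]
ee_rot: [-0.195, 0.981, 0.002, -0.002]
wrist_force: [-0.1, 0.3, -0.2]
finger_gap: 0.17
finger_force: 8.0
time_s: 9.17
ee_pos: [0.649, -0.2366, 0.0299]
ee_rot: [-0.195, 0.981, -0.001, 0.001]
wrist_force: [0.2, -0.4, -0.2]
finger_gap: 0.176
finger_force: 8.0
t 9.17 pos [ 0.649  -0.2366  0.0299] sh [0.0006 0.0053 0.0147] turn [-0.0007  0.0006 -0.0003] j6 -2.47
```

```bash
python3 -m pendant '[[0,[0,0.003,0.004],[0,0,0]],[0,[0,0.003,0.008],[0,0,0]],[0,[0,0.003,0.011],[0,0,0]],[0,[0,0.003,0.011],[0,0,0]],[0,[0,0.003,0.011],[0,0,0]]]' 
python3 -m pendant '[[0,[0,0,0.003],[0,0,0]],[0,[0,0,0.003],[0,0,0]],[0,[0,0,0.003],[0,0,0]],[0,[0,0,0.003],[0,0,0]]]'
```

```text
time_s: 9.58
ee_pos: [0.6472, -0.235, 0.0229]
ee_rot: [-0.194, 0.981, -0.0, 0.0]
wrist_force: [1.0, -0.1, -0.5]
finger_gap: 0.173
finger_force: 8.0
time_s: 9.92
ee_pos: [0.6475, -0.2351, 0.0221]
ee_rot: [-0.194, 0.981, -0.0, 0.0]
wrist_force: [-1.3, 0.0, 5.8]
finger_gap: 0.17
finger_force: 8.0
```

```bash
python3 -m pendant '[[0.22,[0,0,-0.001],[0,0,0]],[0.3,[0,0,-0.001],[0,0,0]],[0.4,[0,0,-0.001],[0,0,0]],[0.4,[0,0,-0.001],[0,0,0]],[0.4,[0,0,-0.001],[0,0,0]]]' 3
python3 -m pendant '[[0.4,[0,0,-0.03],[0,0,0]],[0.4,[0,0,-0.1],[0,0,0]],[0.4,[0,0,-0.18],[0,0,0]],[0.4,[0,0,-0.26],[0,0,0]],[0.4,[0,0,-0.34],[0,0,0]]]' 
python3 -m pendant '[[0.6,[0,0,-0.08],[0,0,0]],[0.8,[0,0,-0.08],[0,0,0]]]'
python3 - <<'E'
from h import *
snap('wrist','w4',(200,120,400,320),3)
delta([.653,.0697,.234],-55)
E
```

```text
time_s: 10.33
ee_pos: [0.6471, -0.2348, 0.0214]
ee_rot: [-0.194, 0.981, 0.0, -0.0]
wrist_force: [0.7, 0.7, -0.2]
finger_gap: 0.379
finger_force: 0.0
time_s: 10.75
ee_pos: [0.6469, -0.2348, 0.1945]
ee_rot: [-0.194, 0.981, -0.0, 0.0]
wrist_force: [1.6, -0.5, 0.1]
finger_gap: 0.404
finger_force: 0.0
time_s: 10.92
ee_pos: [0.6521, -0.2374, 0.2438]
ee_rot: [-0.195, 0.981, -0.007, 0.008]
wrist_force: [1.4, -0.4, 1.1]
finger_gap: 0.482
finger_force: 0.0
t 10.97 pos [ 0.6504 -0.2366  0.2397] sh [-0.2384  0.5643  0.0072] turn [-0.0038  0.0024 -0.0698] j6 -2.47
```

View pics/w4.png

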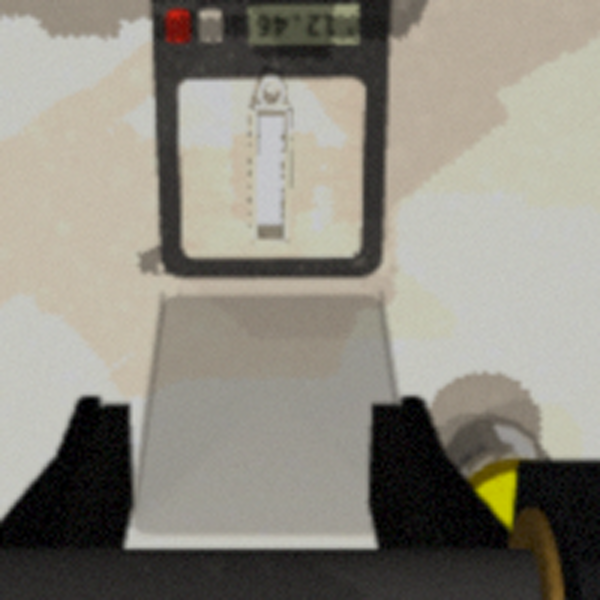

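The boat sits in the middle of the pan (271,175). Next is the stack.

```bash
python3 -m pendant '[[0.8,[-0.03,0.07,0],[0,0,0]],[0.8,[-0.06,0.14,0],[0,0,0]],[0.8,[-0.09,0.21,0],[0,0,0]],[0.8,[-0.12,0.28,0],[0,0,0]],[0.8,[-0.12,0.28,0],[0,0,0]]]' >/dev/null
python3 -m pendant '[[0.8,[-0.03,0.07,0],[0,0,0]],[0.8,[-0.06,0.14,0.02],[0,0,0]],[0.8,[-0.09,0.21,0.04],[0,0,0]],[0.8,[-0.118,0.282,0.06],[0,0,0]],[0.8,[-0.118,0.282,0.06],[0,0,0]]]' >/dev/null
python3 -m pendant '[[0.8,[0,0,0.06],[0,0,0]],[0.8,[0,0,0.06],[0,0,0]],[0.8,[0,0,0.06],[0,0,0]],[0.8,[0,0,0.06],[0,0,0]],[0.8,[0,0,0.06],[0,0,0]]]'
python3 - <<'E'
from h import *
print(onplane('w1',np.array((157,78))/1.42,.18))
snap('wrist','w5',(230,120,360,220),6)
delta([.653,.0697,.14],112.5)
E
```

```text
time_s: 12.22
ee_pos: [0.6508, 0.0692, 0.173]
ee_rot: [-0.194, 0.981, -0.0, 0.001]
wrist_force: [0.9, -0.9, 0.4]
finger_gap: 0.798
finger_force: 0.0
[0.66871235 0.21922489 0.18      ]
t 12.27 pos [0.6509 0.0693 0.1731] sh [-0.004  -0.0008  0.0663] turn [-0.0003  0.0006 -0.0008] j6 -2.03
```

View pics/w5.png

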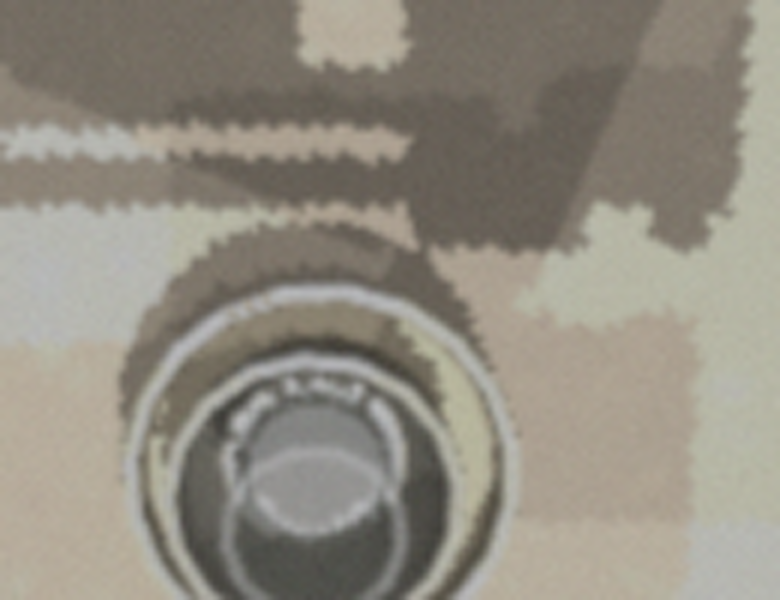

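Run:
```python
from h import *
P=lambda u,v,z:onplane('w5',((u+.5)/6-.5+230,(v+.5)/6-.5+120),z)
x=R.from_quat(monitor.read_state()['ee_rot']).as_matrix()[:,0]
for n,l,r,v,t,z,rad in(('beaker',222,408,540,449,.051,.014),('cruc',169,456,495,354,.037,.0235),('basin',128,516,480,285,.023,.032)):
    a,b=P(l,v,z),P(r,v,z); print(n,((a+b)/2).round(4),np.linalg.norm(a-b).round(4),'fromtop',(P((l+r)/2,t,z)-rad*x).round(4))
delta([.6533,.0695,.04],112.5)
```

```text
beaker [0.6543 0.0698 0.051 ] 0.0271 fromtop [0.6546 0.0699 0.051 ]
cruc [0.6518 0.0683 0.037 ] 0.0435 fromtop [0.6535 0.069  0.037 ]
basin [0.6526 0.0702 0.023 ] 0.0615 fromtop [0.6535 0.0705 0.0231]
t 12.27 pos [0.6509 0.0693 0.1731] sh [-0.004  -0.0011  0.2663] turn [-0.0003  0.0006 -0.0008] j6 -2.03
```

```bash
python3 -m pendant '[[0.6,[-0.0072,-0.0015,0.07],[0,0,0]],[0.6,[-0.0072,-0.0015,0.14],[0,0,0]],[0.5,[-0.0072,-0.0015,0.2],[0,0,0]],[0.5,[-0.0072,-0.0015,0.24],[0,0,0]],[0.5,[-0.0072,-0.0015,0.24],[0,0,0]]]' 
python3 -m pendant '[[0.5,[0,0,0.01],[0,0,0]],[0.5,[0,0,0.01],[0,0,0]],[0.5,[0,0,0.01],[0,0,0]],[0.5,[0,0,0.01],[0,0,0]]]'
python3 - <<'E'
from h import *
delta([.6545,.07,.0405],112.5)
E
```

```text
time_s: 12.68
ee_pos: [0.6506, 0.0704, 0.0479]
ee_rot: [-0.194, 0.981, 0.001, -0.004]
wrist_force: [-0.2, -0.1, -0.7]
finger_gap: 0.542
finger_force: 0.0
time_s: 13.02
ee_pos: [0.6551, 0.0708, 0.0488]
ee_rot: [-0.194, 0.981, -0.0, 0.002]
wrist_force: [-0.4, -0.7, -0.5]
finger_gap: 0.503
finger_force: 0.0
t 13.02 pos [0.6551 0.0708 0.0488] sh [ 0.0018 -0.0009  0.0167] turn [-0.0005  0.0011 -0.0004] j6 -2.02
```

```bash
python3 -m pendant '[[0.5,[0,0,0.008],[0,0,0]],[0.5,[0,0,0.0155],[0,0,0]],[0.45,[0,0,0.0155],[0,0,0]],[0.42,[0,0,0.0155],[0,0,0]],[0.4,[0,0,0.0155],[0,0,0]]]' 
python3 -m pendant '[[0.36,[0,0,0],[0,0,0]],[0.34,[0,0,0],[0,0,0]],[0.32,[0,0,0],[0,0,0]],[0.3,[0,0,0],[0,0,0]],[0.28,[0,0,0],[0,0,0]]]' 6
python3 -m pendant '[[0.2,[0,0,0],[0,0,0]],[0.2,[0,0,0],[0,0,0]],[0.2,[0,0,0],[0,0,0]],[0.2,[0,0,0],[0,0,0]],[0.2,[0,0,0],[0,0,0]]]' 8
```

```text
time_s: 13.43
ee_pos: [0.6536, 0.0709, 0.0389]
ee_rot: [-0.194, 0.981, 0.0, -0.0]
wrist_force: [0.3, -0.7, 0.2]
finger_gap: 0.421
finger_force: 0.0
time_s: 13.85
ee_pos: [0.6537, 0.0709, 0.039]
ee_rot: [-0.194, 0.981, -0.0, 0.0]
wrist_force: [0.1, 0.3, 0.5]
finger_gap: 0.299
finger_force: 6.0
time_s: 14.27
ee_pos: [0.6537, 0.0709, 0.039]
ee_rot: [-0.194, 0.981, -0.0, 0.0]
wrist_force: [0.2, 0.4, 0.4]
finger_gap: 0.298
finger_force: 8.0
```

```bash
python3 -m pendant '[[0.2,[0,0,-0.01],[0,0,0]],[0.2,[0,0,-0.03],[0,0,0]],[0.2,[0,0,-0.06],[0,0,0]],[0.2,[0,0,-0.1],[0,0,0]],[0.2,[0,0,-0.15],[0,0,0]]]' 8
python3 -m pendant '[[0.2,[0,0,-0.06],[0,0,0]],[0.2,[0,0,-0.12],[0,0,0]],[0.2,[0,0,-0.18],[0,0,0]],[0.2,[0,0,-0.2],[0,0,0]],[0.2,[0,0,-0.2],[0,0,0]]]'
python3 - <<'E'
from h import *
delta([.4434,-.0413,.2],112.5)
E
```

```text
time_s: 14.68
ee_pos: [0.6526, 0.071, 0.1143]
ee_rot: [-0.194, 0.981, 0.0, -0.001]
wrist_force: [0.6, -0.8, 0.3]
finger_gap: 0.297
finger_force: 8.0
time_s: 15.1
ee_pos: [0.6559, 0.0709, 0.2187]
ee_rot: [-0.195, 0.981, -0.001, 0.004]
wrist_force: [-0.6, 0.4, 0.2]
finger_gap: 0.303
finger_force: 8.0
t 15.1 pos [0.6559 0.0709 0.2187] sh [ 0.4788 -0.045   0.0337] turn [-0.0012  0.0025 -0.0004] j6 -2.02
```

```bash
python3 -m pendant '[[0.2,[0.06,-0.005,0],[0,0,0]],[0.2,[0.13,-0.012,0],[0,0,0]],[0.2,[0.2,-0.018,0],[0,0,0]],[0.2,[0.26,-0.024,0],[0,0,0]],[0.2,[0.3,-0.028,0],[0,0,0]]]' 
python3 -m pendant '[[0.2,[0.06,-0.005,0],[0,0,0]],[0.2,[0.12,-0.012,0],[0,0,0]],[0.2,[0.16,-0.017,0],[0,0,0]],[0.2,[0.175,-0.017,0],[0,0,0]],[0.2,[0.175,-0.017,0],[0,0,0]]]' 
python3 -m pendant '[[0.2,[0,0,0],[0,0,0]],[0.2,[0,0,0],[0,0,0]],[0.2,[0,0,0],[0,0,0]]]'
python3 - <<'E'
from h import *
snap('wrist','w6',None,1.42)
delta([.4434,-.0413,.2],112.5)
E
```

```text
time_s: 15.52
ee_pos: [0.5156, 0.0005, 0.212]
ee_rot: [-0.194, 0.981, 0.001, -0.003]
wrist_force: [0.8, 0.0, -1.0]
finger_gap: 0.301
finger_force: 8.0
time_s: 15.93
ee_pos: [0.4403, -0.0404, 0.213]
ee_rot: [-0.193, 0.981, 0.001, -0.002]
wrist_force: [0.1, -0.5, 0.6]
finger_gap: 0.298
finger_force: 8.0
time_s: 16.18
ee_pos: [0.4439, -0.0402, 0.2139]
ee_rot: [-0.195, 0.981, -0.0, 0.0]
wrist_force: [-0.1, 0.2, -0.2]
finger_gap: 0.302
finger_force: 8.0
t 16.23 pos [ 0.4438 -0.0402  0.2139] sh [ 0.0015 -0.0017  0.0278] turn [-0.0001  0.0002 -0.0001] j6 -2.31
```

View pics/w6.png

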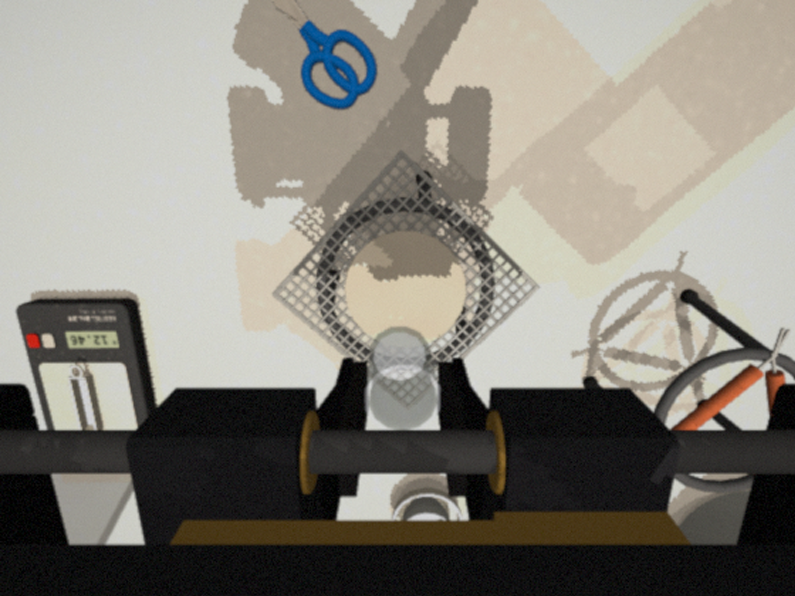

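Run:
```python
from h import *
P=lambda u,v,z:onplane('w6',((u+.5)/1.42-.5,(v+.5)/1.42-.5),z)
l,r,t=P(273,293,.103),P(538,287,.103),P(402,151,.103)
print((l+r)/2,np.linalg.norm(l-r),'disc',(P(345,285,.103)+P(467,285,.103))/2, np.linalg.norm(P(345,285,.103)-P(467,285,.103)),P(405,230,.103))
x=R.from_quat(monitor.read_state()['ee_rot']).as_matrix()[:,0]; print('from disc top',P(405,230,.103)-.036*x,'from corner',t-.0778*x)
delta([.4434,-.0413,.1335],112.5)
```

```text
[ 0.43867316 -0.04031946  0.103     ] 0.15583078410716134 disc [ 0.43567749 -0.04105979  0.103     ] 0.07149142780102835 [ 0.40611493 -0.05398297  0.103     ]
from disc top [ 0.43937941 -0.04021801  0.103021  ] from corner [ 0.43925082 -0.0421049   0.10304537]
t 16.23 pos [ 0.4438 -0.0402  0.2139] sh [ 0.0016 -0.0017  0.1608] turn [-0.0001  0.0002 -0.0001] j6 -2.31
```

```bash
python3 -m pendant '[[0.2,[0.0077,0.0014,0.04],[0,0,0]],[0.2,[0.0077,0.0014,0.08],[0,0,0]],[0.2,[0.0077,0.0014,0.12],[0,0,0]],[0.2,[0.0077,0.0014,0.145],[0,0,0]],[0.2,[0.0077,0.0014,0.15],[0,0,0]]]' 
python3 -m pendant '[[0.2,[0,0,0],[0,0,0]],[0.2,[0,0,0],[0,0,0]],[0.2,[0,0,0.004],[0,0,0]],[0.2,[0,0,0.008],[0,0,0]],[0.2,[0,0,0.008],[0,0,0]]]' 
python3 -m pendant '[[0.2,[0,0,0.002],[0,0,0]],[0.2,[0,0,0.004],[0,0,0]],[0.2,[0,0,0.004],[0,0,0]],[0.2,[0,0,0.004],[0,0,0]]]'
```

```text
time_s: 16.65
ee_pos: [0.4381, -0.0406, 0.137]
ee_rot: [-0.195, 0.981, 0.001, -0.002]
wrist_force: [-0.2, 0.6, 0.6]
finger_gap: 0.296
finger_force: 8.0
time_s: 17.07
ee_pos: [0.4392, -0.0414, 0.1353]
ee_rot: [-0.194, 0.981, -0.0, 0.0]
wrist_force: [0.7, -0.1, -1.0]
finger_gap: 0.3
finger_force: 8.0
time_s: 17.4
ee_pos: [0.4388, -0.0413, 0.133]
ee_rot: [-0.194, 0.981, -0.0, -0.0]
wrist_force: [0.1, -0.1, 0.4]
finger_gap: 0.296
finger_force: 8.0
```

```bash
python3 -m pendant '[[0.2,[0,0,0.001],[0,0,0]],[0.2,[0,0,0.002],[0,0,0]],[0.2,[0,0,0.002],[0,0,0]],[0.2,[0,0,0.002],[0,0,0]]]'; python3 -m pendant '[[0.2,[0,0,0.001],[0,0,0]],[0.2,[0,0,0.002],[0,0,0]],[0.2,[0,0,0.002],[0,0,0]],[0.2,[0,0,0.002],[0,0,0]]]'
```

```text
time_s: 17.73
ee_pos: [0.4389, -0.0413, 0.132]
ee_rot: [-0.194, 0.981, 0.0, -0.0]
wrist_force: [0.3, 0.2, 0.1]
finger_gap: 0.297
finger_force: 8.0
time_s: 18.07
ee_pos: [0.4393, -0.0416, 0.1316]
ee_rot: [-0.195, 0.981, -0.0, 0.001]
wrist_force: [-0.2, 0.3, 5.4]
finger_gap: 0.3
finger_force: 8.0
```

```bash
python3 -m pendant '[[0.32,[0,0,-0.001],[0,0,0]],[0.36,[0,0,-0.001],[0,0,0]],[0.42,[0,0,-0.001],[0,0,0]],[0.5,[0,0,-0.001],[0,0,0]],[0.5,[0,0,-0.001],[0,0,0]]]' 4
python3 -m pendant '[[0.5,[0,0,-0.03],[0,0,0]],[0.55,[0,0,-0.08],[0,0,0]],[0.6,[0,0,-0.14],[0,0,0]],[0.7,[0,0,-0.18],[0,0,0]],[0.7,[0,0,-0.18],[0,0,0]]]'
python3 - <<'E'
from h import *
snap('wrist','w7',(180,100,380,300),3)
delta([.6533,.0695,.2],112.5)
E
```

```text
time_s: 18.48
ee_pos: [0.4387, -0.0412, 0.1313]
ee_rot: [-0.194, 0.981, 0.0, -0.0]
wrist_force: [-0.5, 0.5, 0.0]
finger_gap: 0.466
finger_force: 0.0
time_s: 18.9
ee_pos: [0.4415, -0.0421, 0.225]
ee_rot: [-0.195, 0.981, -0.002, 0.004]
wrist_force: [0.2, -0.4, -0.0]
finger_gap: 0.657
finger_force: 0.0
t 18.95 pos [ 0.4402 -0.0417  0.2232] sh [-0.4786  0.0431  0.0481] turn [-0.0011  0.0012 -0.0004] j6 -2.31
```

View pics/w7.png

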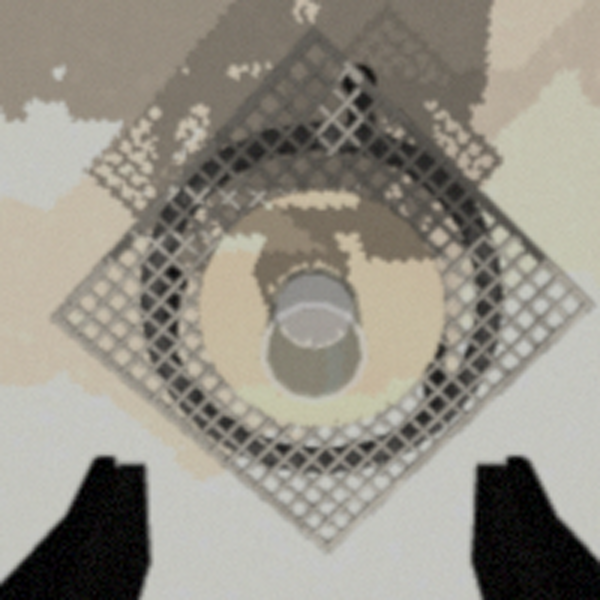

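The beaker stands near the middle of the pale disc, base at (315,310) against the disc centre (322,310), about 2 mm off. Next is the crucible.

```bash
python3 -m pendant '[[0.7,[-0.07,0.006,0],[0,0,0]],[0.7,[-0.14,0.012,0],[0,0,0]],[0.7,[-0.21,0.018,0],[0,0,0]],[0.7,[-0.27,0.024,0],[0,0,0]],[0.7,[-0.3,0.028,0],[0,0,0]]]' >/dev/null
python3 -m pendant '[[0.75,[-0.06,0.005,0.02],[0,0,0]],[0.75,[-0.12,0.012,0.06],[0,0,0]],[0.75,[-0.16,0.015,0.1],[0,0,0]],[0.75,[-0.178,0.015,0.1],[0,0,0]],[0.75,[-0.178,0.015,0.1],[0,0,0]]]'  >/dev/null
python3 -m pendant '[[0.75,[0,0,0],[0,0,0]],[0.75,[0,0,0],[0,0,0]],[0.75,[0,0,0],[0,0,0]]]'
python3 - <<'E'
from h import *
snap('wrist','w8',(220,140,380,260),5)
delta([.6533,.0695,.026],112.5)
E
```

```text
time_s: 20.03
ee_pos: [0.651, 0.0691, 0.1726]
ee_rot: [-0.194, 0.981, -0.0, 0.0]
wrist_force: [-0.1, -0.3, -0.1]
finger_gap: 0.75
finger_force: 0.0
t 20.08 pos [0.6511 0.0691 0.1728] sh [-0.0041 -0.0007  0.2935] turn [-0.0002  0.0003 -0.0007] j6 -2.03
```

View pics/w8.png

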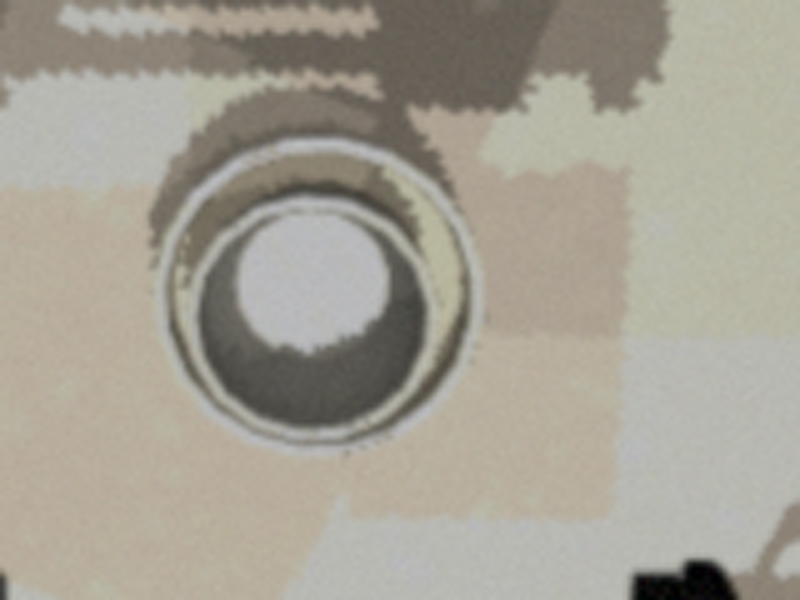

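Run:
```python
from h import *
P=lambda u,v,z:onplane('w8',((u+.5)/5-.5+220,(v+.5)/5-.5+140),z)
b=(P(157,293,.023)+P(484,293,.023)+P(320,135,.023)+P(320,452,.023))/4
c=(P(189,316,.037)+P(438,316,.037)+P(313,192,.037)+P(313,441,.037))/4
print('basin',b,np.linalg.norm(P(157,293,.023)-P(484,293,.023)),'cruc',c,np.linalg.norm(P(189,316,.037)-P(438,316,.037)))
delta([c[0],c[1],.0265],112.5)
```

```text
basin [0.6515731  0.06997777 0.023     ] 0.06202248401837878 cruc [0.65242596 0.06895415 0.037     ] 0.04529748509626743
t 20.08 pos [0.6511 0.0691 0.1728] sh [-0.002  -0.001   0.2925] turn [-0.0002  0.0003 -0.0007] j6 -2.03
```

```bash
python3 -m pendant '[[0.75,[-0.003,-0.001,0.07],[0,0,0]],[0.7,[-0.003,-0.001,0.14],[0,0,0]],[0.68,[-0.003,-0.001,0.21],[0,0,0]],[0.68,[-0.003,-0.001,0.265],[0,0,0]],[0.68,[-0.003,-0.001,0.275],[0,0,0]]]' 
python3 -m pendant '[[0.68,[0,0,0],[0,0,0]],[0.68,[0,0,0],[0,0,0]],[0.68,[0,0,0.006],[0,0,0]],[0.68,[0,0,0.012],[0,0,0]],[0.68,[0,0,0.015],[0,0,0]]]' 
python3 -m pendant '[[0.64,[0,0,0],[0,0,0]],[0.62,[0,0,0],[0,0,0]],[0.6,[0,0,0],[0,0,0]],[0.58,[0,0,0],[0,0,0]]]' 6
python3 - <<'E'
from h import *
delta([.6525,.069,.0265],112.5)
E
```

```text
time_s: 20.5
ee_pos: [0.6491, 0.0695, 0.0299]
ee_rot: [-0.194, 0.981, 0.001, -0.004]
wrist_force: [-1.6, 0.3, -0.3]
finger_gap: 0.682
finger_force: 0.0
time_s: 20.92
ee_pos: [0.6542, 0.0698, 0.028]
ee_rot: [-0.194, 0.981, -0.0, 0.001]
wrist_force: [-0.3, 0.8, 0.0]
finger_gap: 0.683
finger_force: 0.0
time_s: 21.25
ee_pos: [0.6532, 0.0699, 0.0267]
ee_rot: [-0.194, 0.981, -0.0, 0.0]
wrist_force: [-0.3, 0.4, 1.1]
finger_gap: 0.598
finger_force: 0.0
t 21.25 pos [0.6532 0.0699 0.0267] sh [ 0.002  -0.001   0.0004] turn [-0.      0.0001 -0.0004] j6 -2.03
```

```bash
python3 -m pendant '[[0.56,[0,0,0],[0,0,0]],[0.54,[0,0,0],[0,0,0]],[0.52,[0,0,0],[0,0,0]],[0.5,[0,0,0],[0,0,0]],[0.48,[0,0,0],[0,0,0]]]' 5
python3 -m pendant '[[0.4,[0,0,0],[0,0,0]],[0.4,[0,0,0],[0,0,0]],[0.4,[0,0,0],[0,0,0]],[0.4,[0,0,0],[0,0,0]]]' 12
python3 -m pendant '[[0.4,[0,0,-0.005],[0,0,0]],[0.4,[0,0,-0.015],[0,0,0]],[0.4,[0,0,-0.04],[0,0,0]],[0.4,[0,0,-0.08],[0,0,0]],[0.4,[0,0,-0.13],[0,0,0]]]' 
python3 -m pendant '[[0.4,[0,0,-0.06],[0,0,0]],[0.4,[0,0,-0.12],[0,0,0]],[0.4,[0,0,-0.18],[0,0,0]],[0.4,[0,0,-0.23],[0,0,0]],[0.4,[0,0,-0.24],[0,0,0]]]'
python3 - <<'E'
from h import *
delta([.4416,.1952,.21],112.5)
E
```

```text
time_s: 21.67
ee_pos: [0.6533, 0.0697, 0.0266]
ee_rot: [-0.194, 0.981, -0.0, 0.0]
wrist_force: [0.2, -1.3, -0.2]
finger_gap: 0.531
finger_force: 5.0
time_s: 22.0
ee_pos: [0.6533, 0.0698, 0.0266]
ee_rot: [-0.194, 0.981, -0.0, 0.0]
wrist_force: [1.0, -0.6, 1.9]
finger_gap: 0.524
finger_force: 12.0
time_s: 22.42
ee_pos: [0.6518, 0.07, 0.0915]
ee_rot: [-0.194, 0.981, 0.001, -0.002]
wrist_force: [-0.3, 0.5, -0.3]
finger_gap: 0.527
finger_force: 12.0
time_s: 22.83
ee_pos: [0.6561, 0.0699, 0.2183]
ee_rot: [-0.195, 0.981, -0.001, 0.005]
wrist_force: [1.0, 0.2, 1.4]
finger_gap: 0.532
finger_force: 12.0
t 22.83 pos [0.6561 0.0699 0.2183] sh [0.301  0.3954 0.0118] turn [-0.0015  0.0032 -0.0003] j6 -2.03
```

```bash
python3 -m pendant '[[0.4,[0.035,0.047,0],[0,0,0]],[0.4,[0.08,0.1,0],[0,0,0]],[0.4,[0.12,0.158,0],[0,0,0]],[0.4,[0.16,0.21,0],[0,0,0]],[0.4,[0.19,0.25,0],[0,0,0]]]' >/dev/null
python3 -m pendant '[[0.4,[0.035,0.047,0],[0,0,0]],[0.4,[0.07,0.09,0],[0,0,0]],[0.4,[0.1,0.13,0],[0,0,0]],[0.4,[0.109,0.144,0],[0,0,0]],[0.4,[0.109,0.144,0],[0,0,0]]]' >/dev/null
python3 -m pendant '[[0.4,[0,0,0],[0,0,0]],[0.4,[0,0,0],[0,0,0]],[0.4,[0,0,0],[0,0,0]]]'
python3 - <<'E'
from h import *
snap('wrist','w9',(150,100,410,310),3)
delta([.4416,.1952,.21],112.5)
E
```

```text
time_s: 23.92
ee_pos: [0.4416, 0.1944, 0.2116]
ee_rot: [-0.194, 0.981, -0.0, 0.001]
wrist_force: [-0.5, 0.2, 0.0]
finger_gap: 0.527
finger_force: 12.0
t 23.97 pos [0.4413 0.1944 0.2115] sh [-0.0012  0.0013  0.003 ] turn [-0.0001  0.0003 -0.0008] j6 -1.78
```

View pics/w9.png

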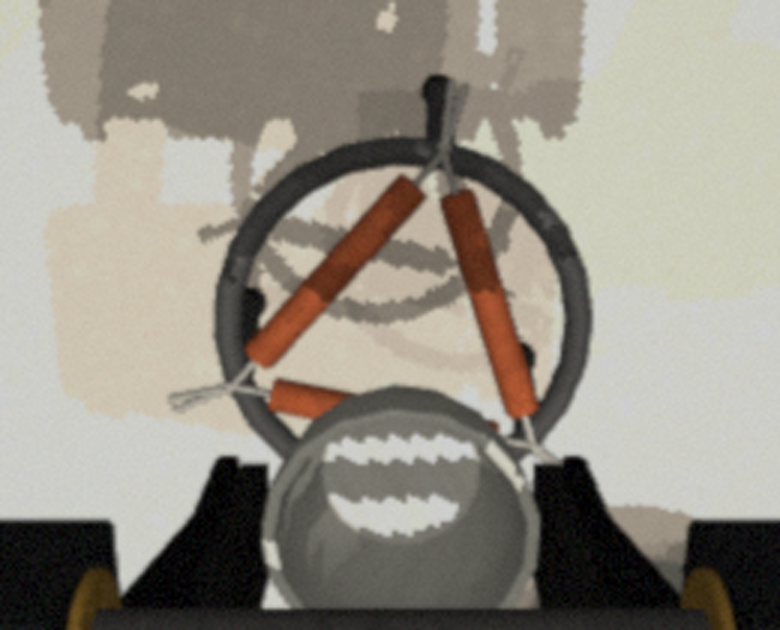

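Run:
```python
from h import *
P=lambda q,z=.101:onplane('w9',((q[0]+.5)/3-.5+150,(q[1]+.5)/3-.5+100),z)[:2]
def ln(p,q): return np.cross([*P(p),1],[*P(q),1])
A=ln((411,187),(262,355));B=ln((457,197),(524,408));C=ln((274,395),(495,428))
V=[np.cross(a,b) for a,b in((B,C),(C,A),(A,B))]; V=np.array([v[:2]/v[2] for v in V])
L=np.array([np.linalg.norm(V[1]-V[2]),np.linalg.norm(V[2]-V[0]),np.linalg.norm(V[0]-V[1])])
I=(V*L[:,None]).sum(0)/L.sum(); print(V,L,I,'r',[abs(l@[*I,1])/np.hypot(*l[:2]) for l in(A,B,C)])
c=(P((322,151)),) 
delta([I[0],I[1],.1106],112.5)
```

```text
[[0.4558517  0.2415814 ]
 [0.4758694  0.15690261]
 [0.3914946  0.1860558 ]] [0.08926934 0.08499958 0.08701268] [0.44093145 0.1955426 ] r [np.float64(0.025111512799035528), np.float64(0.025111512799035604), np.float64(0.02511151279903548)]
t 23.97 pos [0.4413 0.1944 0.2115] sh [-1.000e-04  2.500e-03  2.018e-01] turn [-0.0001  0.0003 -0.0008] j6 -1.78
```

```bash
python3 -m pendant '[[0.4,[-0.001,0.0025,0.04],[0,0,0]],[0.4,[-0.001,0.0025,0.08],[0,0,0]],[0.4,[-0.001,0.0025,0.12],[0,0,0]],[0.4,[-0.001,0.0025,0.155],[0,0,0]],[0.4,[-0.001,0.0025,0.17],[0,0,0]]]' 
python3 -m pendant '[[0.4,[0,0,0],[0,0,0]],[0.4,[0,0,0.005],[0,0,0]],[0.4,[0,0,0.01],[0,0,0]],[0.4,[0,0,0.015],[0,0,0]],[0.4,[0,0,0.018],[0,0,0]]]' 
python3 -m pendant '[[0.4,[0,0,0.002],[0,0,0]],[0.4,[0,0,0.005],[0,0,0]],[0.4,[0,0,0.008],[0,0,0]],[0.4,[0,0,0.01],[0,0,0]]]'
python3 - <<'E'
from h import *
delta([.441,.1955,.1106],112.5)
E
```

```text
time_s: 24.38
ee_pos: [0.4394, 0.1955, 0.1244]
ee_rot: [-0.194, 0.981, -0.0, -0.002]
wrist_force: [-0.4, -0.3, 0.1]
finger_gap: 0.531
finger_force: 12.0
time_s: 24.8
ee_pos: [0.4403, 0.1963, 0.118]
ee_rot: [-0.194, 0.981, -0.0, 0.001]
wrist_force: [0.2, 0.2, -0.2]
finger_gap: 0.529
finger_force: 12.0
time_s: 25.13
ee_pos: [0.4411, 0.1961, 0.113]
ee_rot: [-0.195, 0.981, -0.0, 0.001]
wrist_force: [0.9, -3.2, 3.8]
finger_gap: 0.524
finger_force: 12.0
t 25.13 pos [0.4411 0.1961 0.113 ] sh [ 0.0007 -0.001   0.0048] turn [-0.0005  0.0009 -0.0002] j6 -1.78
```

```bash
python3 -m pendant '[[0.4,[0.001,-0.002,0],[0,0,0]],[0.4,[0.001,-0.003,0.001],[0,0,0]],[0.4,[0.001,-0.003,0.002],[0,0,0]],[0.4,[0.001,-0.003,0.002],[0,0,0]],[0.4,[0.001,-0.003,0.002],[0,0,0]]]' 
python3 -m pendant '[[0.4,[0,0,0.001],[0,0,0]],[0.4,[0,0,0.002],[0,0,0]],[0.4,[0,0,0.002],[0,0,0]],[0.4,[0,0,0.002],[0,0,0]]]'
```

```text
time_s: 25.55
ee_pos: [0.4407, 0.195, 0.1118]
ee_rot: [-0.194, 0.981, 0.0, 0.001]
wrist_force: [1.2, 0.7, 3.9]
finger_gap: 0.525
finger_force: 12.0
time_s: 25.88
ee_pos: [0.4413, 0.1952, 0.1112]
ee_rot: [-0.194, 0.981, 0.0, 0.002]
wrist_force: [1.8, 0.9, 6.1]
finger_gap: 0.53
finger_force: 12.0
```

```bash
python3 -m pendant '[[0.4,[-0.001,0,0.001],[0,0,0]],[0.4,[-0.001,0,0.001],[0,0,0]],[0.4,[-0.001,0,0.001],[0,0,0]],[0.4,[-0.001,0,0.001],[0,0,0]]]' 3
python3 -m pendant '[[0.54,[0,0,0],[0,0,0]],[0.55,[0,0,0],[0,0,0]],[0.58,[0,0,0],[0,0,0]],[0.64,[0,0,0],[0,0,0]],[0.7,[0,0,0],[0,0,0]]]' 
python3 -m pendant '[[0.7,[0,0,-0.02],[0,0,0]],[0.7,[0,0,-0.08],[0,0,0]],[0.7,[0,0,-0.14],[0,0,0]],[0.8,[0,0,-0.19],[0,0,0]],[0.8,[0,0,-0.19],[0,0,0]]]'
python3 - <<'E'
from h import *
snap('wrist','w10',(180,100,380,300),3)
delta([.652,.0698,.2],112.5)
E
```

```text
time_s: 26.22
ee_pos: [0.441, 0.195, 0.1102]
ee_rot: [-0.194, 0.981, 0.0, 0.001]
wrist_force: [2.9, 0.5, 4.7]
finger_gap: 0.534
finger_force: 3.0
time_s: 26.63
ee_pos: [0.4392, 0.1947, 0.1095]
ee_rot: [-0.194, 0.981, 0.0, -0.001]
wrist_force: [0.6, -0.6, -0.3]
finger_gap: 0.644
finger_force: 0.0
time_s: 27.05
ee_pos: [0.443, 0.1955, 0.2092]
ee_rot: [-0.195, 0.981, -0.0, 0.004]
wrist_force: [0.4, 1.4, -0.5]
finger_gap: 0.765
finger_force: 0.0
t 27.1 pos [0.4418 0.1952 0.2072] sh [-0.2929 -0.3923  0.0163] turn [-0.0003  0.0017 -0.0004] j6 -1.78
```

View pics/w10.png

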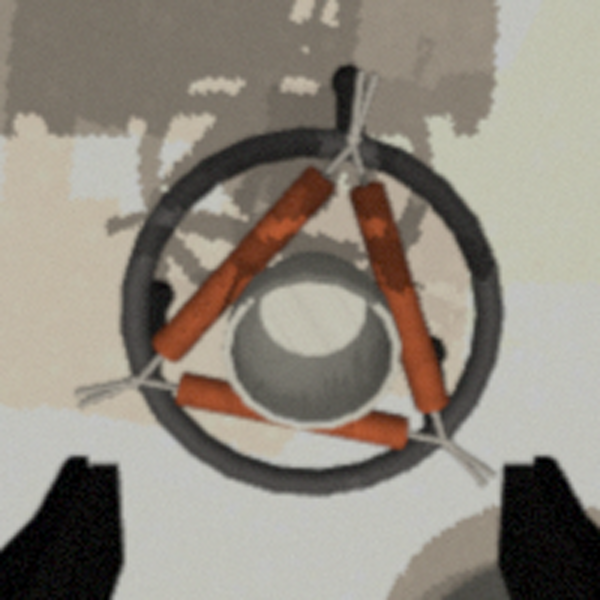

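The crucible is in the triangle with its rim spanning about (231–396, 280–427). I'll check its level numerically while moving on to the basin.

```bash
python3 - <<'E'
from h import *
P=lambda u,v,z=.121:onplane('w10',((u+.5)/3-.5+180,(v+.5)/3-.5+100),z)
a,b,c,d=P(230,353),P(397,353),P(313,279),P(313,428); print((a+b)/2,np.linalg.norm(a-b),(c+d)/2,np.linalg.norm(c-d))
p=proj('w10',[[.441+.0235*np.cos(t),.1955+.0235*np.sin(t),.121] for t in np.linspace(0,6.28,200)]); p=((p-[180,100])+.5)*3-.5; print(p.min(0),p.max(0))
E
python3 -m pendant '[[0.95,[-0.035,-0.047,0],[0,0,0]],[0.95,[-0.08,-0.1,0],[0,0,0]],[0.95,[-0.12,-0.158,0],[0,0,0]],[0.95,[-0.16,-0.21,0],[0,0,0]],[0.95,[-0.19,-0.25,0],[0,0,0]]]' >/dev/null
python3 -m pendant '[[0.95,[-0.035,-0.047,0],[0,0,0]],[0.95,[-0.07,-0.09,0],[0,0,0]],[0.95,[-0.1,-0.13,0],[0,0,0]],[0.95,[-0.104,-0.142,0.06],[0,0,0]],[0.95,[-0.104,-0.142,0.06],[0,0,0]]]' >/dev/null
python3 -m pendant '[[0.95,[0,0,0],[0,0,0]],[0.95,[0,0,0],[0,0,0]],[0.95,[0,0,0],[0,0,0]]]'
python3 - <<'E'
from h import *
snap('wrist','w11',(220,140,380,260),5)
delta([.652,.0698,.016],112.5)
E
```

```text
[0.4426867  0.19637964 0.121     ] 0.04313690668765548 [0.4433071 0.1965024 0.121    ] 0.04065737895295407
[221.64120718 256.99453753] [404.06950171 430.28286929]
time_s: 28.18
ee_pos: [0.6505, 0.0705, 0.1755]
ee_rot: [-0.195, 0.981, 0.0, -0.0]
wrist_force: [0.2, 1.0, -0.3]
finger_gap: 0.952
finger_force: 0.0
t 28.23 pos [0.6508 0.0705 0.1759] sh [-0.0014 -0.0021  0.3199] turn [-0.0001  0.0003 -0.0001] j6 -2.03
```

View pics/w11.png

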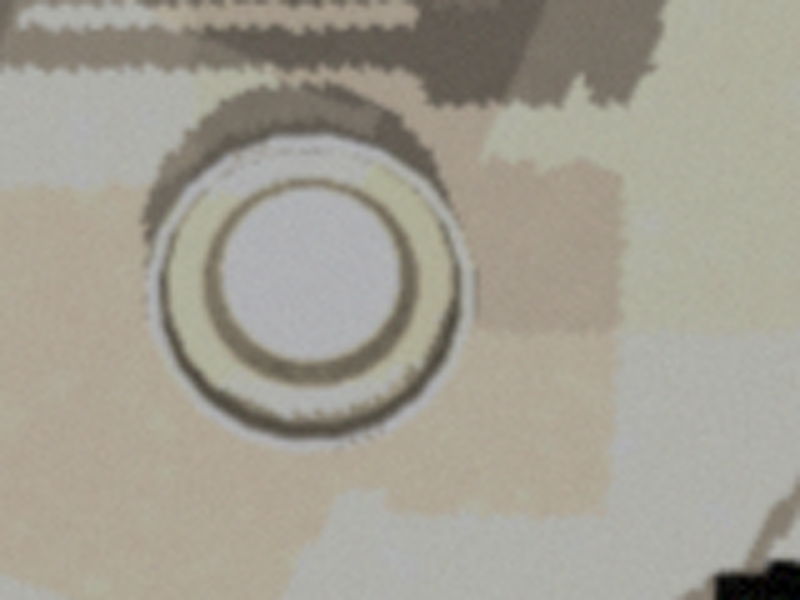

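I've reached the picture-viewing limit, so from here I'll work from numbers. The seen rim ratio (0.89) suggests the crucible leans. I'll check the intensity profile before touching the basin.

Run:
```python
from h import *
im=np.load('pics/w10.npz')['im']; g=cv2.cvtColor(im,cv2.COLOR_BGR2GRAY); hsv=cv2.cvtColor(im,cv2.COLOR_BGR2HSV)
print(g.shape); print('grid rows 178..246 cols 250..318 step2')
for r in range(178,248,2): print(r,''.join('%4d'%g[r,c] for c in range(250,320,3)))
b=np.load('pics/w8.npz');
```

```text
(420, 560)
grid rows 178..246 cols 250..318 step2
178  118 121 117 102  65  69  96 104  90  61 103 127 114 154 170 171 170  65  73  80  62  84 110 117
180  152 180 137  95  60  65  86  72  60  93 106  99 108 104 130 116 153  83  52  60  52  71 110 145
182  187 186 176  67  68  69  70  63  67 104 105 102 106 106 106 103 107 120  50  51  51  55 138 172
184  185 188 117  62  71  74  65  74 109  93  80  77  77  88 104 102 105 104  49  51  51  54 167 177
186  188 175  66  58  68  70  56 129 101  75  78  77  77  74  79  96 117 131  47  52  55  54 157 176
188  182  98  80  57  56  55  75 107  79  84  79  79  83  81  78  72 116 162  62  58  54  52 129 176
190  103  68  92  62  54  57  68  81  80  85  90  88  85  80  83  78  74  98  74  53  59  57  93 172
192   62  79  95  61  70  74  79  87  91 101 107 110 109 102  96  83  78  77  85  72  59  58  67 170
194   78  85  92  68  73  77  89 108 113 133 158 167 146 136 125 103  86  80  69  66  60  59  54 132
196   87  97  76  80  76  89 107 149 185 182 189 190 188 188 183 143 106  93  75  71  70  58  80 145
198   90  95  57  73  87 107 157 189 190
[... 1784 characters left out ...]
99 100  92  96 172 145  89  90  92  93  95  93  94  92  91  89  88 108 178 192 194 194 187  83
236  101  96  89  95 108 171 148  95  90  90  92  91  90  85  91  89 101 177 130 162 183 192 191 116
238  181 166 138 114  95 104 170 151 110  95  91  91  90  90  95 144 178 124  60  58  66 107 179 187
240  188 186 188 183 174 138 127 164 181 168 129 129 134 139 174 165 124  88  82  74  67  61 147 191
242  186 184 187 186 181 185 184 182 164 171 179 168 163 165 134 101 105 103  95  91  91  84 141 170
244  160 184 184 186 184 183 187 189 186 185 193 173 143 119 103  95 105 109 106 101  98  95 126 104
246   50 158 186 184 183 184 185 185 185 189 195 193 193 190 180 147 129 106 103 100  99 104  66 116
```

Run:
```python
from h import *
g8=cv2.cvtColor(np.load('pics/w8.npz')['im'],cv2.COLOR_BGR2GRAY)
P8=lambda u,v,z:onplane('w8',((u+.5)/5-.5+220,(v+.5)/5-.5+140),z)
for v in(208,352): print('w8 floor edge',P8(312,v,.010)[:2].round(4))
print('w8 floor width',[P8(u,280,.010)[:2].round(4) for u in(235,390)])
print('w10 floor far edge',onplane('w10',(283,218.5),.094)[:2].round(4),'width',[onplane('w10',(c,205),.094)[:2].round(4) for c in(267,299)])
x=np.array([-.925,-.379]); 
for n,pts,z in(('rim bottom',(283,242),.121),('rim L',(256,217),.121),('rim R',(311.5,214),.121)): print(n,onplane('w10',pts,z)[:2].round(4))
# model fit: circle radius r (outer white ring mid ~ .0230), ctr + tilt, to ring points
pts=np.array([(262,200.5),(258.5,205),(310,209),(308,205),(306,202.5),(259,228),(262,232),(265,235),(267,237),(271,239),(274,240.5),(280,241.5),(290,241),(295,240),(299,238),(302,236),(305,233.5)])
from scipy.optimize import least_squares
def model(p,r=.0229):
    c=np.array([p[0],p[1],.089]); Rt=R.from_rotvec([p[2],p[3],0]).as_matrix(); t=np.linspace(0,2*np.pi,240,endpoint=False)
    return proj('w10',(Rt@np.c_[r*np.cos(t),r*np.sin(t),0*t+.032].T).T+c)
def res(p):
    m=model(p); return np.linalg.norm(m[None]-pts[:,None],axis=2).min(1)
for p0 in([.441,.1955,0,0],[.441,.1955,.1,.1],[.441,.1955,-.1,.1]):
    s=least_squares(res,p0,x_scale=[.001,.001,.02,.02]); print(s.x.round(4),s.cost.round(2),'deg',np.degrees(s.x[2:]).round(1))
print('upright cost',(res([.441,.1955,0,0])**2).sum()/2, proj('w10',[.441,.1955,.121]))
print(cv2.fitEllipse(pts.astype(np.float32)))
```

```text
w8 floor edge [0.6391 0.0631]
w8 floor edge [0.6662 0.0742]
w8 floor width [array([0.6583, 0.0546]), array([0.6466, 0.0828])]
w10 floor far edge [0.4525 0.1994] width [array([0.4465, 0.1822]), array([0.4361, 0.2073])]
rim bottom [0.4621 0.2034]
rim L [0.4508 0.1761]
rim R [0.4321 0.2148]
[ 0.4351  0.1944 -0.0658  0.2921] 2.2 deg [-3.8 16.7]
[ 0.4352  0.1944 -0.0661  0.2881] 2.2 deg [-3.8 16.5]
[ 0.4351  0.1944 -0.0658  0.292 ] 2.2 deg [-3.8 16.7]
upright cost 30.68051049749623 [[283.94397339 215.01127153]]
((283.57769775390625, 216.80511474609375), (50.10237121582031, 55.94194412231445), 95.78533172607422)
```

Run:
```python
from h import *
from scipy.optimize import least_squares
P=lambda q,z=.101:onplane('w10',((q[0]+.5)/3-.5+180,(q[1]+.5)/3-.5+100),z)[:2]
ln=lambda p,q: np.cross([*P(p),1],[*P(q),1])
A=ln((318,182),(168,348));B=ln((369,192),(434,405));C=ln((180,391),(405,432))
V=[np.cross(a,b) for a,b in((B,C),(C,A),(A,B))]; V=np.array([v[:2]/v[2] for v in V])
L=np.array([np.linalg.norm(V[1]-V[2]),np.linalg.norm(V[2]-V[0]),np.linalg.norm(V[0]-V[1])])
I=(V*L[:,None]).sum(0)/L.sum(); print(I,'r',abs(A@[*I,1])/np.hypot(*A[:2]))
g8=np.load('pics/w8.npz')['im']; g8=cv2.cvtColor(g8,cv2.COLOR_BGR2GRAY)
r=204-1
print('w8 row',g8[203,250:315].tolist()); print('w8 col',g8[172:236,282].tolist())
pts=np.array([(262,200.5),(258.5,205),(310,209),(308,205),(306,202.5),(259,228),(262,232),(265,235),(267,237),(271,239),(274,240.5),(280,241.5),(290,241),(295,240),(299,238),(302,236),(305,233.5)])
t=np.linspace(0,2*np.pi,240,endpoint=False)
for rr in(.0222,.0226,.0229):
  def res(p):
    m=proj('w10',(R.from_rotvec([p[2],p[3],0]).as_matrix()@np.c_[rr*np.cos(t),rr*np.sin(t),0*t].T).T+[p[0],p[1],p[4]]); return np.linalg.norm(m[None]-pts[:,None],axis=2).min(1)
  s=least_squares(res,[.441,.1955,0,0,.121],x_scale=[.001,.001,.02,.02,.002]); print(rr,s.x[[0,1,4]].round(4),s.cost.round(2),'deg',np.degrees(s.x[2:4]).round(1))
```

```text
[0.44202834 0.19577105] r 0.025771855122854643
w8 row [178, 181, 178, 152, 106, 140, 175, 177, 169, 129, 82, 82, 90, 94, 101, 97, 103, 106, 127, 163, 179, 186, 184, 184, 185, 183, 186, 184, 185, 184, 187, 183, 182, 184, 183, 186, 182, 185, 188, 185, 185, 185, 183, 176, 160, 143, 99, 81, 81, 79, 77, 72, 68, 68, 87, 138, 177, 183, 180, 178, 159, 112, 84, 113, 163]
w8 col [131, 132, 133, 122, 101, 72, 89, 137, 179, 175, 171, 180, 184, 184, 184, 185, 183, 182, 185, 184, 187, 184, 185, 185, 181, 184, 183, 185, 186, 184, 186, 182, 182, 186, 186, 182, 176, 162, 143, 104, 91, 89, 89, 86, 86, 82, 82, 83, 84, 83, 81, 79, 80, 113, 157, 159, 137, 164, 181, 177, 174, 173, 176, 175]
0.0222 [0.4454 0.197  0.1132] 0.57 deg [-0.6  6. ]
0.0226 [0.4466 0.1975 0.1098] 0.48 deg [-0.7  7.4]
0.0229 [0.4478 0.198  0.106 ] 0.48 deg [-0.5  7.2]
```

The fit shows the crucible leaning about 6° toward +x, because I released it about 3 mm off centre. I'll re-grip it with the fingers turned about 72° and re-seat it before touching the basin.

```bash
python3 -m pendant '[[0.8,[0,0,-0.06],[0,0,0]],[0.8,[0.03,0.04,-0.1],[0,0,0]],[0.8,[0.08,0.1,-0.1],[0,0,0]],[0.8,[0.13,0.165,-0.1],[0,0,0]],[0.8,[0.15,0.19,-0.1],[0,0,0]]]' >/dev/null
python3 -m pendant '[[0.8,[0.05,0.07,0],[0,0,0]],[0.8,[0.1,0.13,0],[0,0,0]],[0.8,[0.135,0.19,0],[0,0,0]],[0.8,[0.135,0.19,0],[0,0,0]],[0.8,[0.135,0.19,0],[0,0,0]]]' >/dev/null
python3 -m pendant '[[0.8,[0,0,0],[0,0,0.035]],[0.8,[0,0,0],[0,0,0.07]],[0.8,[0,0,0],[0,0,0.105]],[0.8,[0,0,0],[0,0,0.14]],[0.8,[0,0,0],[0,0,0.175]]]' >/dev/null
python3 -m pendant '[[0.8,[0,0,0],[0,0,0.035]],[0.8,[0,0,0],[0,0,0.07]],[0.8,[0,0,0],[0,0,0.105]],[0.8,[0,0,0],[0,0,0.14]],[0.8,[0,0,0],[0,0,0.175]]]' >/dev/null
python3 -m pendant '[[0.8,[0,0,0],[0,0,0.05]],[0.8,[0,0,0],[0,0,0.05]],[0.8,[0,0,0],[0,0,0.05]],[0.8,[0,0,0],[0,0,0.05]]]'
python3 - <<'E'
from h import *
snap('wrist','w12',(180,100,380,300),3)
delta([.444,.197,.1115],40)
E
```

```text
time_s: 30.23
ee_pos: [0.4482, 0.1907, 0.2256]
ee_rot: [0.419, 0.908, 0.001, 0.001]
wrist_force: [-0.1, 0.5, 0.2]
finger_gap: 0.799
finger_force: 0.0
t 30.28 pos [0.4479 0.1908 0.2255] sh [0.0147 0.0018 0.2279] turn [0.0004 0.0003 0.0025] j6 -0.53
```

```bash
python3 -m pendant '[[0.8,[0.0145,0.002,0.02],[0,0,0]],[0.8,[0.0145,0.002,0.08],[0,0,0]],[0.8,[0.0145,0.002,0.14],[0,0,0]],[0.8,[0.0145,0.002,0.19],[0,0,0]],[0.8,[0.0145,0.002,0.2],[0,0,0]]]' 
python3 -m pendant '[[0.75,[0,0,0],[0,0,0]],[0.7,[0,0,0],[0,0,0]],[0.66,[0,0,0.01],[0,0,0]],[0.62,[0,0,0.02],[0,0,0]],[0.6,[0,0,0.027],[0,0,0]]]' 
python3 -m pendant '[[0.6,[0,0,0],[0,0,0]],[0.6,[0,0,0],[0,0,0]],[0.59,[0,0,0],[0,0,0]]]' 3
python3 -m pendant '[[0.57,[0,0,0],[0,0,0]],[0.56,[0,0,0],[0,0,0]],[0.55,[0,0,0],[0,0,0]],[0.54,[0,0,0],[0,0,0]],[0.53,[0,0,0],[0,0,0]]]' 
python3 -m pendant '[[0.4,[0,0,0],[0,0,0]],[0.4,[0,0,0],[0,0,0]],[0.4,[0,0,0],[0,0,0]],[0.4,[0,0,0],[0,0,0]]]' 8
```

```text
time_s: 30.7
ee_pos: [0.4408, 0.1966, 0.122]
ee_rot: [0.419, 0.908, -0.002, -0.003]
wrist_force: [-0.5, -0.4, -0.1]
finger_gap: 0.796
finger_force: 0.0
time_s: 31.12
ee_pos: [0.4436, 0.1973, 0.1121]
ee_rot: [0.419, 0.908, 0.001, 0.001]
wrist_force: [0.5, -0.4, 0.1]
finger_gap: 0.624
finger_force: 0.0
time_s: 31.37
ee_pos: [0.443, 0.1973, 0.1117]
ee_rot: [0.419, 0.908, 0.0, 0.0]
wrist_force: [1.1, 0.2, -0.1]
finger_gap: 0.595
finger_force: 0.0
time_s: 31.78
ee_pos: [0.4423, 0.1969, 0.1115]
ee_rot: [0.419, 0.908, -0.001, -0.0]
wrist_force: [-0.3, -2.0, 2.1]
finger_gap: 0.537
finger_force: 1.2
time_s: 32.12
ee_pos: [0.4423, 0.1969, 0.1114]
ee_rot: [0.419, 0.908, -0.001, -0.0]
wrist_force: [-2.4, -2.7, 0.2]
finger_gap: 0.533
finger_force: 8.0
```

```bash
python3 -m pendant '[[0.4,[0,0,-0.004],[0,0,0]],[0.4,[0,-0.002,-0.01],[0,0,0]],[0.4,[0,-0.002,-0.01],[0,0,0]],[0.4,[0,-0.002,-0.01],[0,0,0]],[0.4,[0,-0.002,-0.01],[0,0,0]]]' 10
python3 -m pendant '[[0.4,[0,0,0.004],[0,0,0]],[0.4,[0,0,0.006],[0,0,0]],[0.4,[0,0,0.008],[0,0,0]],[0.4,[0,0,0.008],[0,0,0]],[0.4,[0,0,0.008],[0,0,0]]]' 
python3 -m pendant '[[0.4,[0,0,0.001],[0,0,0]],[0.4,[0,0,0.002],[0,0,0]],[0.4,[0,0,0.002],[0,0,0]],[0.4,[0,0,0.002],[0,0,0]]]'
```

```text
time_s: 32.53
ee_pos: [0.4425, 0.1968, 0.1167]
ee_rot: [0.419, 0.908, 0.0, 0.0]
wrist_force: [1.0, -0.3, -0.6]
finger_gap: 0.53
finger_force: 10.0
time_s: 32.95
ee_pos: [0.4421, 0.1966, 0.1123]
ee_rot: [0.419, 0.908, -0.0, -0.0]
wrist_force: [0.4, 0.3, -0.9]
finger_gap: 0.527
finger_force: 10.0
time_s: 33.28
ee_pos: [0.4421, 0.1966, 0.1115]
ee_rot: [0.419, 0.908, 0.0, 0.0]
wrist_force: [0.2, 0.1, 0.0]
finger_gap: 0.532
finger_force: 10.0
```

```bash
python3 -m pendant '[[0.4,[0,0,0.001],[0,0,0]],[0.4,[0,0,0.002],[0,0,0]],[0.4,[0,0,0.002],[0,0,0]],[0.4,[0,0,0.002],[0,0,0]]]'
python3 -m pendant '[[0.4,[0,0,0.001],[0,0,0]],[0.4,[0,0,0.002],[0,0,0]],[0.4,[0,0,0.002],[0,0,0]],[0.4,[0,0,0.002],[0,0,0]]]'
```

```text
time_s: 33.62
ee_pos: [0.4422, 0.1966, 0.1109]
ee_rot: [0.419, 0.908, 0.0, 0.0]
wrist_force: [-2.0, 0.7, 4.4]
finger_gap: 0.528
finger_force: 10.0
time_s: 33.95
ee_pos: [0.4422, 0.1966, 0.1105]
ee_rot: [0.419, 0.908, 0.0, 0.0]
wrist_force: [-3.0, -0.9, 9.8]
finger_gap: 0.532
finger_force: 10.0
```

```bash
python3 -m pendant '[[0.4,[0.001,-0.001,0],[0,0,0]],[0.4,[0.001,-0.001,0],[0,0,0]],[0.4,[0.001,-0.001,-0.001],[0,0,0]],[0.4,[0.001,-0.001,-0.001],[0,0,0]]]'
python3 -m pendant '[[0.4,[0,0,0],[0,0,0]],[0.4,[0,0,0],[0,0,0]],[0.4,[0,0,0],[0,0,0]]]' 3
python3 -m pendant '[[0.54,[0,0,0],[0,0,0]],[0.55,[0,0,0],[0,0,0]],[0.57,[0,0,0],[0,0,0]],[0.6,[0,0,0],[0,0,0]],[0.64,[0,0,0],[0,0,0]]]' 
python3 -m pendant '[[0.7,[0,0,0],[0,0,0]],[0.75,[0,0,-0.02],[0,0,0]],[0.75,[0,0,-0.08],[0,0,0]],[0.75,[0,0,-0.14],[0,0,0]],[0.8,[0,0,-0.19],[0,0,0]]]' 
python3 -m pendant '[[0.8,[0,0,0],[0,0,0]],[0.8,[0,0,0],[0,0,0]],[0.8,[0,0,0],[0,0,0]]]'
python3 - <<'E'
from h import *
snap('wrist','w13'); delta([.652,.0698,.2],40)
def pt(n):
    g=cv2.cvtColor(np.load('pics/'+n+'.npz')['im'],cv2.COLOR_BGR2GRAY); c=proj(n,[.442,.196,.121])[0].astype(int); print(n,'centre',c)
    for r in range(c[1]-36,c[1]+36,2): print(r,''.join('%4d'%g[r,k] for k in range(c[0]-36,c[0]+37,3)))
pt('w13')
E
```

```text
time_s: 34.28
ee_pos: [0.4421, 0.1966, 0.1106]
ee_rot: [0.419, 0.908, 0.0, 0.001]
wrist_force: [-0.9, -0.7, 6.1]
finger_gap: 0.525
finger_force: 10.0
time_s: 34.53
ee_pos: [0.4421, 0.1967, 0.1102]
ee_rot: [0.419, 0.908, 0.0, 0.001]
wrist_force: [1.1, -0.1, 5.3]
finger_gap: 0.535
finger_force: 3.0
time_s: 34.95
ee_pos: [0.4404, 0.1965, 0.1094]
ee_rot: [0.419, 0.908, -0.001, -0.001]
wrist_force: [-0.5, -0.8, -0.2]
finger_gap: 0.611
finger_force: 0.0
time_s: 35.37
ee_pos: [0.4409, 0.1966, 0.2061]
ee_rot: [0.419, 0.908, -0.0, -0.0]
wrist_force: [1.4, -0.1, 0.5]
finger_gap: 0.767
finger_force: 0.0
time_s: 35.62
ee_pos: [0.4404, 0.1965, 0.2043]
ee_rot: [0.419, 0.908, -0.001, -0.001]
wrist_force: [0.3, -1.2, 0.3]
finger_gap: 0.8
finger_force: 0.0
t 35.67 pos [0.4402 0.1964 0.2039] sh [-0.4675  0.1583  0.0066] turn [-0.0008 -0.0005  0.0024] j6 -0.52
w13 centre [284 222]
186   66  63  62  65  73  66  63  65  69  81  81  73  74  74  73  77  73  83  81  75  74  85  85  83  77
188   55  53  53  54  57  52  49  53  56  67  66  64  65  64  69  67  69  70  69  67  64  71  69  69  71
190   65  67  7
[... 2854 characters left out ...]
53  96  83  83  84  85  88  85  88  91 124  86  66 148 190 189 193 194
246  186 186 188 176 143  57  65 105 122 106  92  88  85  86  98 113 124  84  63  65 186 191 188 190 191
248  186 190 188 190 186  82  62  63  74 114 126 124 119 119 131 101  78  63  63 118 194 192 192 189 184
250  125 185 190 190 194 158  64  73  62  55 162  55  75  97 149  61  67  67  61 180 193 195 190 187  95
252   53 126 186 190 193 185  70  68  67  55 110  32  28  72  83  63  65  66  94 192 191 194 193  93  36
254   67  51 124 187 189 189 132  64  70  63  55  30  26  29  59  67  72  62 160 189 192 188  96  39  44
256   79  66  54 139 186 192 187  66  65  62  54  36  26  42  65  67  69  79 193 191 183  94  49  57  58
```

Run:
```python
from h import *
from scipy.optimize import least_squares
pts=np.array([(266,204),(263,207.5),(260,212.5),(258,217),(257,222),(257,227),(259,231.5),(260,235),(262,238),(263,239.5),(266,242),(269,244),(272,246),(278,248),(284,248.5),(290,248),(296,246.2),(299,244.3),(302,242),(305,240),(307,237.5),(308.5,236),(311,231.5),(314,222),(314,218),(314,225),(286,195.5),(299,198)])
t=np.linspace(0,2*np.pi,240,endpoint=False)
for rr in(.0222,.0226,.0229,.0233):
  def res(p):
    m=proj('w13',(R.from_rotvec([p[2],p[3],0]).as_matrix()@np.c_[rr*np.cos(t),rr*np.sin(t),0*t].T).T+[p[0],p[1],p[4]]); return np.linalg.norm(m[None]-pts[:,None],axis=2).min(1)
  s=least_squares(res,[.441,.1955,0,0,.121],x_scale=[.001,.001,.02,.02,.002]); print(rr,s.x[[0,1,4]].round(4),s.cost.round(2),'deg',np.degrees(s.x[2:4]).round(1))
```

```text
0.0222 [0.444  0.1957 0.1175] 1.24 deg [-2.4  8.6]
0.0226 [0.4451 0.1944 0.1127] 1.23 deg [-2.4  8.4]
0.0229 [0.4458 0.1935 0.1093] 1.23 deg [-2.4  8.4]
0.0233 [0.4469 0.1924 0.1048] 1.23 deg [-2.4  8.4]
```

Run:
```python
from h import *
from scipy.optimize import least_squares
p13=np.array([(266,204),(263,207.5),(260,212.5),(258,217),(257,222),(257,227),(259,231.5),(260,235),(262,238),(263,239.5),(266,242),(269,244),(272,246),(278,248),(284,248.5),(290,248),(296,246.2),(299,244.3),(302,242),(305,240),(307,237.5),(308.5,236),(311,231.5),(314,222),(314,218),(314,225),(286,195.5),(299,198)])
p10=np.array([(262,200.5),(258.5,205),(310,209),(308,205),(306,202.5),(259,228),(262,232),(265,235),(267,237),(271,239),(274,240.5),(280,241.5),(290,241),(295,240),(299,238),(302,236),(305,233.5)])
t=np.linspace(0,2*np.pi,240,endpoint=False)
for n,pts in(('w10',p10),('w13',p13)):
 for til in(0,1):
  def res(p):
    a=p[3:5]*til
    m=proj(n,(R.from_rotvec([a[0],a[1],0]).as_matrix()@np.c_[p[2]*np.cos(t),p[2]*np.sin(t),0*t].T).T+[p[0],p[1],.121]); return np.linalg.norm(m[None]-pts[:,None],axis=2).min(1)
  s=least_squares(res,[.441,.1955,.0225,0.01,0.01],x_scale=[.001,.001,.001,.02,.02]); print(n,til,s.x[:3].round(4),s.cost.round(2),'deg',np.degrees(s.x[3:]).round(1))
# scene view for independent check
snap('scene','s2')
c=proj('s2',[.442,.196,.121])[0]; print(c)
im=cv2.cvtColor(np.load('pics/s2.npz')['im'],cv2.COLOR_BGR2GRAY); c=c.astype(int)
for r in range(c[1]-14,c[1]+26): print(r,''.join('%4d'%im[r,k] for k in range(c[0]-20,c[0]+21,2)))
```

```text
w10 0 [0.4426 0.1959 0.0212] 1.26 deg [0.6 0.6]
w10 1 [0.4429 0.196  0.0215] 0.63 deg [0.  5.6]
w13 0 [0.4428 0.1962 0.0214] 6.14 deg [0.6 0.6]
w13 1 [0.4432 0.1966 0.0219] 1.25 deg [-2.4  8.7]
[298.19733819 268.23825295]
254  188 187 187 186 188 186 144 170 187 187 187 187 187 187 187 188 186 187 186 186 186
255  186 188 186 187 188 186 157 163 172 147 151 157 185 186 187 186 186 187 187 187 187
256  188 186 186 189 186 172 128 135 104  90  90  94 112 123 157 185 187 187 187 186 186
257  187 187 187 187 151 105 106  99  99  75  64  69  71  79  95 143 174 187 186 188 187
258  186 189 188 126  92  69  92  61 101  80  66  60  64  63  71  90 111 175 187 186 186
259  186 186 124  76  63  78  91  41  65  62  63  59  44  50  62  68  73 106 174 185 185
260  186 149  75  60  50  75  65  36  81  96 102 106 147 126  56  53  50  48 101 172 187
261  155  88  63  50  46  61  56  79 105  99 100 101 128 168 160 107  38  43  45 109 187
262  108  63  55  68 115  57  83 101 100  98  98  95  99 125 170 173 100  36  41  54 157
263   73  57  71 137 113  60 101  98  98  98  97  93  93 104 138 185 173 101 
[... 1981 characters left out ...]
4  88 150  88  65  73  75  74  65  70  67  64  58  55  87 136  95  96 101  93
287   93 122 153 144  67  74  75  73  69  64  60  57  62  82 126 134 144 155 157 135  78
288   72 129 141 121  63  68  68  66  59  54  66  92 126 152 140 113 112 123 149 164  75
289   78 147 135 118  56  60  58  55  66  85 152 130 113 148 141 102 100  99 114 146  72
290  115 103 102 158  78  76  78  81  95 155 168 140 104 111 113 102 100 105  92  92  67
291  117  71  75 128 152 128  92  87 131 170 151 115 103 101 101 101 101 105  77  68  64
292   72  64  72  82 123 142  89  86 112 123 117 102 103 103 101 101 101  81  72  68  53
293   51  48  66  72  74  97  83  87  98 102 104 102 101 101 101  91  79  71  67  57  62
```

Both views agree on a residual lean of several degrees toward +x. I'll level it by pressing both fingertips evenly onto the rim along that direction, watching the force.

```bash
python3 -m pendant '[[0.5,[-0.0023,0.0027,0],[0,0,0.035]],[0.4,[-0.0023,0.0027,0],[0,0,0.07]],[0.34,[-0.0023,0.0027,0],[0,0,0.105]],[0.34,[-0.0023,0.0027,0.02],[0,0,0.139]],[0.34,[-0.0023,0.0027,0.08],[0,0,0.139]]]' 
python3 -m pendant '[[0.34,[0,0,0.04],[0,0,0]],[0.34,[0,0,0.05],[0,0,0]],[0.34,[0,0,0.05],[0,0,0]],[0.34,[0,0,0.05],[0,0,0]],[0.34,[0,0,0.05],[0,0,0]]]'
python3 - <<'E'
from h import *
delta([.442,.1965,.1215],15)
E
```

```text
time_s: 36.13
ee_pos: [0.4457, 0.1972, 0.1664]
ee_rot: [0.607, 0.794, 0.003, 0.002]
wrist_force: [1.1, 1.3, -1.5]
finger_gap: 0.505
finger_force: 0.0
time_s: 36.55
ee_pos: [0.4439, 0.1968, 0.1406]
ee_rot: [0.606, 0.795, 0.001, 0.0]
wrist_force: [0.8, 0.8, 0.3]
finger_gap: 0.344
finger_force: 0.0
t 36.55 pos [0.4439 0.1968 0.1406] sh [ 0.0005 -0.0038  0.0382] turn [0.0004 0.     0.0022] j6 -0.08
```

```bash
python3 -m pendant '[[0.34,[0,-0.0015,0.01],[0,0,0]],[0.34,[0,-0.0015,0.02],[0,0,0]],[0.34,[0,-0.0015,0.026],[0,0,0]],[0.34,[0,-0.0015,0.026],[0,0,0]],[0.34,[0,-0.0015,0.026],[0,0,0]]]'
for i in 1 2 3 4; do python3 -m pendant '[[0.34,[0,0,0.001],[0,0,0]],[0.34,[0,0,0.003],[0,0,0]],[0.34,[0,0,0.003],[0,0,0]]]' | grep -E 'ee_pos|wrist'; done
```

```text
time_s: 36.97
ee_pos: [0.4423, 0.1964, 0.1269]
ee_rot: [0.606, 0.796, -0.0, -0.0]
wrist_force: [0.6, 0.7, -0.1]
finger_gap: 0.338
finger_force: 0.0
ee_pos: [0.4425, 0.1964, 0.1255]
wrist_force: [-0.6, 0.2, -0.6]
ee_pos: [0.4425, 0.1964, 0.1239]
wrist_force: [0.5, -0.1, -0.2]
ee_pos: [0.4424, 0.1963, 0.123]
wrist_force: [-1.3, -1.2, 5.8]
ee_pos: [0.4422, 0.1962, 0.1221]
wrist_force: [-1.4, -0.6, 11.5]
```

```bash
for i in 1 2 3; do python3 -m pendant '[[0.34,[0,0,0.001],[0,0,0]],[0.34,[0,0,0.002],[0,0,0]],[0.34,[0,0,0.002],[0,0,0]]]' | grep -E 'ee_pos|wrist'; done
python3 - <<'E'
from h import *
print(monitor.read_state()['torque'].round(3))
E
```

```text
ee_pos: [0.4421, 0.1962, 0.1216]
wrist_force: [-2.8, -0.7, 15.0]
ee_pos: [0.442, 0.1962, 0.1211]
wrist_force: [-4.1, -1.4, 19.0]
ee_pos: [0.4419, 0.1961, 0.1206]
wrist_force: [-4.6, -2.3, 24.7]
[-0.534  1.181 -0.026]
```

```bash
python3 -m pendant '[[0.34,[0,0,-0.006],[0,0,0]],[0.34,[0,0,-0.03],[0,0,0]],[0.5,[0,0,-0.1],[0,0,0]],[0.8,[0,0,-0.17],[0,0,0]],[0.8,[0,0,-0.17],[0,0,0]]]' 
python3 -m pendant '[[0.8,[0,0,0],[0,0,0]],[0.8,[0,0,0],[0,0,0]],[0.8,[0,0,0],[0,0,0]]]'
cat > rim.py <<'E'
from h import *
import sys
from scipy.optimize import least_squares
def rimfit(n,z,c0,show=False,r0=.0215):
    g=cv2.GaussianBlur(cv2.cvtColor(np.load('pics/'+n+'.npz')['im'],cv2.COLOR_BGR2GRAY),(0,0),.7).astype(np.float32)
    pts=[];dark=[]
    for a in np.radians(np.arange(0,360,6)):
        rr=np.arange(.0190,.0245,.0002); q=proj(n,[[c0[0]+r*np.cos(a),c0[1]+r*np.sin(a),z] for r in rr]).astype(np.float32)
        v=cv2.remap(g,q[:,0],q[:,1],cv2.INTER_LINEAR).ravel(); k=v.argmax()
        if 2<k<len(v)-3 and v[k]-max(v[0],v[-1])>12: pts.append(q[k])
    pts=np.array(pts); t=np.linspace(0,2*np.pi,240,endpoint=False)
    def res(p):
        m=proj(n,(R.from_rotvec([p[3],p[4],0]).as_matrix()@np.c_[p[2]*np.cos(t),p[2]*np.sin(t),0*t].T).T+[p[0],p[1],z]); return np.linalg.norm(m[None]-pts[:,None],axis=2).min(1)
    s=least_squares(res,[*c0,r0,.01,.01],loss='soft_l1',f_scale=.5,x_scale=[.001,.001,.001,.02,.02])
    print(n,len(pts),s.x[:3].round(4),'rms',np.sqrt((res(s.x)**2).mean()).round(2),'tilt deg rx,ry',np.degrees(s.x[3:]).round(1))
E
python3 - <<'E'
from rim import *
snap('wrist','w14')
for n in('w10','w12','w13','w14'): rimfit(n,.121,(.4432,.1963))
delta([.652,.07,.2],15)
E
```

```text
time_s: 39.13
ee_pos: [0.4465, 0.1974, 0.2084]
ee_rot: [0.606, 0.796, 0.005, 0.004]
wrist_force: [0.9, 0.2, -0.5]
finger_gap: 0.488
finger_force: 0.0
time_s: 39.38
ee_pos: [0.4413, 0.1962, 0.2018]
ee_rot: [0.606, 0.795, -0.001, -0.001]
wrist_force: [-1.0, 0.3, 0.1]
finger_gap: 0.71
finger_force: 0.0
w10 25 [0.4435 0.1961 0.0221] rms 0.51 tilt deg rx,ry [-3.6 12.4]
w12 36 [0.4436 0.1963 0.0219] rms 0.51 tilt deg rx,ry [-4.5 11.5]
w13 36 [0.4431 0.1966 0.0218] rms 0.51 tilt deg rx,ry [-4.2 10.2]
w14 53 [0.443  0.1966 0.0218] rms 0.56 tilt deg rx,ry [-1.1  8.5]
t 39.43 pos [0.4413 0.1962 0.2016] sh [-0.3552  0.3393  0.0021] turn [-0.0011 -0.0001  0.0022] j6 -0.08
```

```bash
sed -i 's/def rimfit(n,z,c0,show=False,r0=.0215):/def rimfit(n,z,c0,r0=.0215,lo=.019,hi=.0245):/; s/np.arange(.0190,.0245,.0002)/np.arange(lo,hi,.0002)/' rim.py
python3 - <<'E'
from rim import *
rimfit('w11',.023,(.652,.0699),.0315,.028,.0345)
rimfit('w8',.023,(.652,.0699),.0315,.028,.0345)
rimfit('w8',.037,(.6524,.069),.0222,.0200,.0245)
# gauze beaker rim w7, z=.144
rimfit('w7',.144,(.4393,-.0415),.0135,.010,.0165)
E
```

```text
w11 1 [0.6521 0.0704 0.031 ] rms 0.0 tilt deg rx,ry [0.6 0.6]
w8 18 [0.6525 0.0701 0.0302] rms 0.29 tilt deg rx,ry [-1.5  5.2]
w8 36 [0.6533 0.069  0.0223] rms 0.31 tilt deg rx,ry [-1.9  3.5]
w7 8 [ 0.4396 -0.0422  0.0132] rms 0.13 tilt deg rx,ry [-1.7 -0.8]
```

```bash
cat > floor.py <<'E'
from h import *
from scipy.optimize import least_squares
def floorfit(n,z,c0,frac=.5,rfix=.0147):
    """bright floor disc: from centre outward, first big drop in brightness; fit circle of fixed radius (robust)"""
    g=cv2.GaussianBlur(cv2.cvtColor(np.load('pics/'+n+'.npz')['im'],cv2.COLOR_BGR2GRAY),(0,0),.6).astype(np.float32)
    P=[];A=[]
    for a in np.radians(np.arange(0,360,8)):
        rr=np.arange(.004,.021,.0002); w=np.array([[c0[0]+r*np.cos(a),c0[1]+r*np.sin(a),z] for r in rr]); q=proj(n,w).astype(np.float32)
        v=cv2.remap(g,q[:,0],q[:,1],cv2.INTER_LINEAR).ravel(); ref=np.median(v[:10]); k=np.argmax(v<ref-12)
        if k>0: P.append(w[k,:2]); A.append((int(np.degrees(a)),rr[k]*1000))
    P=np.array(P)
    f=lambda p: np.linalg.norm(P-p[:2],axis=1)-rfix
    s=least_squares(f,c0,loss='soft_l1',f_scale=.0005,x_scale=.001)
    print(n,'floor centre',s.x.round(4),'n',len(P)); print(' '.join('%d:%.1f'%a for a in A)); print((f(s.x)*1000).round(1))
E
python3 - <<'E'
from floor import *
floorfit('w8',.010,(.6525,.0687)); floorfit('w13',.094,(.441,.195)); floorfit('w14',.094,(.441,.195))
g=cv2.cvtColor(np.load('pics/w14.npz')['im'],cv2.COLOR_BGR2GRAY); c=proj('w14',[.442,.196,.121])[0].astype(int); print(c, 'tool x az 105')
for r in range(c[1]-32,c[1]+32,2): print(r,''.join('%4d'%g[r,k] for k in range(c[0]-33,c[0]+34,3)))
E
```

```text
w8 floor centre [0.6529 0.0685] n 45
0:13.2 8:13.4 16:13.6 24:12.8 32:12.6 40:12.4 48:12.0 56:12.4 64:13.2 72:13.0 80:13.2 88:14.0 96:13.8 104:14.0 112:14.0 119:14.0 128:13.6 136:13.6 144:13.6 152:13.4 160:13.4 168:13.2 176:13.4 184:13.6 192:13.4 200:13.4 208:13.6 216:13.6 224:14.0 232:13.4 239:13.4 248:13.8 256:13.8 264:13.8 272:14.0 280:14.0 288:14.0 296:14.2 304:14.4 312:14.4 320:14.4 328:14.6 336:14.6 344:14.6 352:14.2
[-1.8 -1.6 -1.4 -2.1 -2.3 -2.4 -2.8 -2.3 -1.5 -1.6 -1.3 -0.5 -0.6 -0.4
 -0.4 -0.3 -0.7 -0.7 -0.7 -0.9 -0.9 -1.1 -0.9 -0.8 -1.  -1.  -0.9 -0.9
 -0.6 -1.2 -1.3 -1.  -1.  -1.1 -0.9 -1.  -1.  -0.8 -0.7 -0.7 -0.7 -0.5
 -0.5 -0.5 -0.9]
w13 floor centre [0.439  0.1948] n 45
0:12.2 8:12.4 16:12.6 24:12.6 32:12.8 40:13.0 48:13.0 56:13.4 64:13.6 72:13.8 80:14.0 88:14.4 96:14.6 104:17.0 112:16.2 119:15.6 128:14.8 136:14.2 144:13.8 152:12.6 160:12.4 168:12.4 176:12.6 184:16.0 192:16.8 200:17.6 208:19.0 216:19.8 224:15.8 232:15.8 239:15.4 248:14.8 256:15.2 264:14.8 272:14.4 280:14.4 288:14.0 296:13.6 304:13.8 312:13.4 320:13.0 328:13.0 336:12.8 344:12.6 352:12.6
[-0.5 -0.3 -0.2
[... 3300 characters left out ...]
3 102 106  68  68  56
240  119 117  93  92 179 151  91  78  82  78  85  85  86  86  86  82  81  95 122  67  65  60  60
242  115 117 115 101 108 189 116  79  79  81  84  83  84  82  81  82  86 125  63  56  62  63  64
244  115 119 121 121 111 149 185  99  83  82  82  83  83  79  81  94 127 144  28  53  68  64  76
246  117 117 127 139 138 121 109 121 115  91  86  87  84  96 118 125 153 169  31  56  71  66  83
248  117 117 118 141 143 141 106  72 108 124 127 124 127 123 114 120 187 171  28  55  67  65 105
250  159 150 154 178 173 182 161 141  60  66  77  80  84  59  62 150 186 181  35  61  66  63 124
252  144 185 187 191 192 190 192 191 151  75  62  66  66  58  52  74 174 182  34  59  65  59 108
```

The floor-to-rim offset, calibrated on the upright view, confirms a lean of about 7° toward +x. The fingertips taper, so at that gap they probably went inside the rim. I'll press again with a wider gap so the tips sit on the rim itself.

```bash
python3 -m pendant '[[0.45,[0,0.002,0.02],[0,0,0]],[0.45,[0,0.002,0.08],[0,0,0]],[0.45,[0,0.002,0.12],[0,0,0]],[0.45,[0,0.002,0.135],[0,0,0]],[0.45,[0,0.002,0.135],[0,0,0]]]' | grep -E 'ee_pos|wrist|gap'
python3 -m pendant '[[0.45,[0,0,0],[0,0,0]],[0.45,[0,0,0],[0,0,0]],[0.45,[0,0,0.01],[0,0,0]],[0.45,[0,0,0.01],[0,0,0]]]' | grep -E 'ee_pos|wrist|gap'
for i in 1 2 3; do python3 -m pendant '[[0.45,[0,0,0.001],[0,0,0]],[0.45,[0,0,0.003],[0,0,0]],[0.45,[0,0,0.003],[0,0,0]]]' | grep -E 'ee_pos|wrist|gap'; done
```

```text
ee_pos: [0.4413, 0.1962, 0.1329]
wrist_force: [0.0, -0.3, 0.4]
finger_gap: 0.509
ee_pos: [0.4437, 0.1968, 0.1308]
wrist_force: [-0.5, 0.5, -0.0]
finger_gap: 0.447
ee_pos: [0.4435, 0.1967, 0.1292]
wrist_force: [-0.3, -0.2, 0.3]
finger_gap: 0.451
ee_pos: [0.4433, 0.1967, 0.1274]
wrist_force: [0.2, -0.6, 0.3]
finger_gap: 0.451
ee_pos: [0.4433, 0.1967, 0.1258]
wrist_force: [-0.2, 0.2, -0.7]
finger_gap: 0.452
```

```bash
for i in 1 2 3 4; do python3 -m pendant '[[0.45,[0,0,0.001],[0,0,0]],[0.45,[0,0,0.002],[0,0,0]],[0.45,[0,0,0.002],[0,0,0]]]' | grep -E 'ee_pos|wrist'; done
```

```text
ee_pos: [0.4434, 0.1967, 0.1249]
wrist_force: [-0.1, -1.0, 0.1]
ee_pos: [0.4434, 0.1967, 0.1239]
wrist_force: [-0.7, 0.1, 0.6]
ee_pos: [0.4433, 0.1967, 0.1229]
wrist_force: [-0.8, 0.6, -0.3]
ee_pos: [0.4434, 0.1967, 0.1219]
wrist_force: [0.4, -0.7, 0.3]
```

```bash
for i in 1 2 3 4; do python3 -m pendant '[[0.45,[0,0,0.001],[0,0,0]],[0.45,[0,0,0.0015],[0,0,0]],[0.45,[0,0,0.0015],[0,0,0]]]' | grep -E 'ee_pos|wrist'; done
```

```text
ee_pos: [0.4434, 0.1967, 0.1216]
wrist_force: [-1.0, 0.3, 4.4]
ee_pos: [0.4434, 0.1967, 0.1214]
wrist_force: [-2.1, -0.0, 9.1]
ee_pos: [0.4434, 0.1967, 0.1212]
wrist_force: [-2.6, -0.3, 14.0]
ee_pos: [0.4433, 0.1967, 0.121]
wrist_force: [-2.4, -1.1, 19.5]
```

```bash
python3 - <<'E'
from h import *
s=monitor.read_state(); print(s['wrist_force'].round(2),s['torque'].round(3))
E
python3 -m pendant '[[0.45,[0,0,-0.002],[0,0,0]],[0.45,[0,0,-0.006],[0,0,0]],[0.5,[0,0,-0.02],[0,0,0]],[0.6,[0,0,-0.05],[0,0,0]],[0.6,[0,0,-0.1],[0,0,0]]]' >/dev/null
python3 -m pendant '[[0.8,[0,0,-0.06],[0,0,0]],[0.8,[0,0,-0.06],[0,0,0]],[0.8,[0,0,-0.06],[0,0,0]],[0.8,[0,0,-0.06],[0,0,0]],[0.8,[0,0,-0.06],[0,0,0]]]' | grep pos
python3 - <<'E'
from floor import *
from rim import rimfit
s=monitor.read_state(); print(s['wrist_force'].round(2),s['torque'].round(3))
snap('wrist','w15'); snap('top','t15'); snap('scene','s15')
rimfit('w15',.121,(.443,.1966)); floorfit('w15',.094,(.4405,.196))
g=cv2.cvtColor(np.load('pics/w15.npz')['im'],cv2.COLOR_BGR2GRAY); c=proj('w15',[.442,.196,.121])[0].astype(int); print(c, 'tool x az 105')
for r in range(c[1]-30,c[1]+32,4): print(r,''.join('%4d'%g[r,k] for k in range(c[0]-34,c[0]+35,2)))
E
```

```text
[-2.39 -1.14 19.52] [-0.25   0.898 -0.008]
ee_pos: [0.4424, 0.1965, 0.198]
[0.31 0.11 0.35] [ 0.001 -0.15   0.038]
w15 52 [0.4429 0.1966 0.0218] rms 0.57 tilt deg rx,ry [-1.3  8.4]
w15 floor centre [0.4393 0.1961] n 45
0:13.4 8:13.6 16:13.8 24:13.8 32:13.8 40:13.8 48:13.6 56:13.8 64:13.8 72:18.2 80:17.6 88:17.2 96:16.6 104:16.0 112:16.0 119:16.0 128:16.0 136:15.8 144:16.0 152:16.6 160:17.2 168:17.6 176:18.4 184:14.8 192:15.4 200:16.4 208:15.6 216:15.2 224:15.4 232:17.0 239:20.0 248:15.6 256:15.4 264:15.0 272:14.8 280:14.8 288:14.8 296:14.4 304:14.4 312:14.4 320:14.0 328:14.0 336:13.8 344:13.8 352:13.6
[-0.1  0.1  0.3  0.2  0.1  0.  -0.3 -0.2 -0.4  3.8  3.1  2.5  1.7  1.
  0.8  0.6  0.5  0.2  0.3  0.8  1.3  1.7  2.5 -1.1 -0.5  0.6 -0.1 -0.4
 -0.1  1.6  4.8  0.6  0.5  0.3  0.3  0.5  0.6  0.4  0.5  0.6  0.3  0.4
  0.3  0.3  0.1]
[282 223] tool x az 105
193   75  85  99 108 112 119 117 111 104  99  95  82  72  74  72  78  82  81  93 111  97  82  80  87  96 121 178 158 115 112 111 152  65  72  91
197   93  89  91  91  87  85  76  73  73  67  76 110 160 186 174 171 167 159 140 133 137 155 
[... 1381 characters left out ...]
 185 133  92  97 109 112 106  83  85  88  88  89  91  89  92  85  89  89  90  86  86  82  77  78 106 117  76  61  60  58
241  115 117 115  91  85 112 175 181 111  94  96 103 104  85  80  86  87  89  85  84  87  87  84  84  81  79  79  95 118 100  60  62  59  58  59
245  119 129 114 117 115 115 107 104 171 183 136 109  94  91  78  79  79  78  78  80  80  81  81  81  87 119 126  98  30  43  59  64  67  64  73
249  182 180 149 116 118 131 140 137 139 116 106 148 170 185 124 112 111 107 103 103 121 125 123 116 116 159 180 118  26  50  62  69  68  65  98
253  133 179 183 181 179 188 190 192 192 190 189 189 166  99  60  61  62  62  66  64  57  51  48  98 161 183 180 120  36  55  62  63  64  62 113
```

Torque and images together show the crucible hung up on the −x tubes because it was released too far toward −x. I'll re-grip along the lean direction, lift, shift about 1.5–2 mm toward +x, lower it, unload the arm and release.

```bash
python3 -m pendant '[[0.75,[0,0,0.03],[0,0,0]],[0.75,[0,0,0.09],[0,0,0]],[0.75,[0,0,0.14],[0,0,0]],[0.75,[0,0,0.165],[0,0,0]],[0.75,[0,0,0.165],[0,0,0]]]' | grep -E 'pos|wrist'
python3 -m pendant '[[0.7,[0,0,0],[0,0,0]],[0.65,[0,0,0],[0,0,0]],[0.62,[0,0,0],[0,0,0]],[0.6,[0,0,0.004],[0,0,0]],[0.6,[0,0,0.004],[0,0,0]]]' | grep -E 'pos|wrist'
python3 - <<'E'
from h import *
delta([.4425,.1966,.1115],15)
E
```

```text
ee_pos: [0.4409, 0.1961, 0.1133]
wrist_force: [-0.3, 0.2, 0.3]
ee_pos: [0.4438, 0.1968, 0.1151]
wrist_force: [-0.0, 0.1, 0.3]
t 44.75 pos [0.4438 0.1968 0.1151] sh [ 0.0003 -0.0027  0.0072] turn [0.0005 0.     0.0023] j6 -0.08
```

```bash
python3 -m pendant '[[0.58,[0,0,0.006],[0,0,0]],[0.57,[0,0,0.007],[0,0,0]],[0.56,[0,0,0.007],[0,0,0]],[0.55,[0,0,0.007],[0,0,0]],[0.54,[0,0,0.007],[0,0,0]]]' 3 | grep -E 'pos|wrist|gap|finger'
python3 -m pendant '[[0.4,[0,0,0],[0,0,0]],[0.4,[0,0,0],[0,0,0]],[0.4,[0,0,0],[0,0,0]],[0.4,[0,0,0],[0,0,0]]]' 12 | grep -E 'pos|wrist|gap|finger'
python3 -m pendant '[[0.4,[0,0,-0.005],[0,0,0]],[0.4,[0,0,-0.01],[0,0,0]],[0.4,[0,0,-0.02],[0,0,0]],[0.4,[0,0,-0.02],[0,0,0]],[0.4,[0,0,-0.02],[0,0,0]]]' | grep -E 'pos|wrist|gap|finger'
python3 -m pendant '[[0.4,[0,0,0],[0,0,0]],[0.4,[0,0,0],[0,0,0]]]' | grep -E 'pos|wrist'
python3 - <<'E'
from h import *
delta([.4438,.1965,.1115],15)
E
```

```text
ee_pos: [0.443, 0.1966, 0.1109]
wrist_force: [-0.6, -1.2, -0.0]
finger_gap: 0.549
finger_force: 0.4
ee_pos: [0.4425, 0.1965, 0.1109]
wrist_force: [-2.6, -2.2, 1.7]
finger_gap: 0.524
finger_force: 12.0
ee_pos: [0.4445, 0.1969, 0.1217]
wrist_force: [0.5, 0.7, -0.5]
finger_gap: 0.53
finger_force: 12.0
ee_pos: [0.4436, 0.1967, 0.1211]
wrist_force: [-0.1, 0.5, -0.2]
t 46.08 pos [0.4436 0.1967 0.1211] sh [-0.0005  0.0002  0.0191] turn [0.0002 0.     0.0022] j6 -0.08
```

```bash
python3 -m pendant '[[0.4,[0,0.001,0.005],[0,0,0]],[0.4,[0,0.001,0.01],[0,0,0]],[0.4,[0,0.001,0.014],[0,0,0]],[0.4,[0,0.001,0.014],[0,0,0]],[0.4,[0,0.001,0.014],[0,0,0]]]' | grep -E 'pos|wrist'
for i in 1 2 3 4 5; do python3 -m pendant '[[0.4,[0,0,0.001],[0,0,0]],[0.4,[0,0,0.0015],[0,0,0]],[0.4,[0,0,0.0015],[0,0,0]]]' | grep -E 'pos|wrist'; done
```

```text
ee_pos: [0.4429, 0.1966, 0.1135]
wrist_force: [-0.9, 0.1, -0.7]
ee_pos: [0.443, 0.1967, 0.1132]
wrist_force: [-2.3, -0.8, 1.7]
ee_pos: [0.443, 0.1968, 0.1129]
wrist_force: [-4.1, -1.0, 6.8]
ee_pos: [0.4427, 0.1967, 0.1122]
wrist_force: [-4.6, -0.5, 6.3]
ee_pos: [0.4427, 0.1966, 0.1117]
wrist_force: [-5.0, -1.6, 9.1]
ee_pos: [0.4425, 0.1965, 0.1112]
wrist_force: [-6.8, -2.5, 12.3]
```

```bash
python3 -m pendant '[[0.4,[0,-0.001,-0.003],[0,0,0]],[0.4,[0,-0.002,-0.003],[0,0,0]],[0.4,[0,-0.002,-0.003],[0,0,0]],[0.4,[0,-0.002,-0.003],[0,0,0]]]' | grep -E 'pos|wrist'
for i in 1 2 3; do python3 -m pendant '[[0.4,[0,0,0.001],[0,0,0]],[0.4,[0,0,0.0015],[0,0,0]],[0.4,[0,0,0.0015],[0,0,0]]]' | grep -E 'pos|wrist'; done
```

```text
ee_pos: [0.4426, 0.1965, 0.1118]
wrist_force: [-4.2, -0.6, 4.9]
ee_pos: [0.4425, 0.1965, 0.1115]
wrist_force: [-5.1, -0.5, 9.3]
ee_pos: [0.4425, 0.1965, 0.111]
wrist_force: [-5.4, -1.5, 11.2]
ee_pos: [0.4424, 0.1964, 0.1105]
wrist_force: [-6.0, -2.1, 13.4]
```

```bash
for i in 1 2 3; do python3 -m pendant '[[0.4,[0,-0.001,0],[0,0,0]],[0.4,[0,-0.0015,0],[0,0,0]],[0.4,[0,-0.0015,0],[0,0,0]]]' | grep -E 'pos|wrist'; done
python3 -m pendant '[[0.4,[0,0,0.001],[0,0,0]],[0.4,[0,0,0.002],[0,0,0]],[0.4,[0,0,0.002],[0,0,0]]]' | grep -E 'pos|wrist'
```

```text
ee_pos: [0.4424, 0.1964, 0.1105]
wrist_force: [-5.2, -0.4, 12.1]
ee_pos: [0.4423, 0.1964, 0.1105]
wrist_force: [-4.5, -0.7, 9.8]
ee_pos: [0.4423, 0.1964, 0.1105]
wrist_force: [-3.8, -0.7, 10.0]
ee_pos: [0.4423, 0.1964, 0.1102]
wrist_force: [-5.7, -0.9, 15.1]
```

```bash
python3 -m pendant '[[0.4,[0,0,-0.002],[0,0,0]],[0.4,[0,-0.001,-0.004],[0,0,0]],[0.4,[0,-0.001,-0.004],[0,0,0]],[0.4,[0,-0.001,-0.004],[0,0,0]]]' | grep -E 'pos|wrist'
python3 -m pendant '[[0.4,[0,-0.001,-0.001],[0,0,0]],[0.4,[0,-0.002,-0.001],[0,0,0]],[0.4,[0,-0.002,-0.001],[0,0,0]],[0.4,[0,-0.002,-0.001],[0,0,0]]]' | grep -E 'pos|wrist'
```

```text
ee_pos: [0.4422, 0.1963, 0.1107]
wrist_force: [0.7, 0.7, 1.3]
ee_pos: [0.4419, 0.1961, 0.1113]
wrist_force: [3.6, 2.3, -1.9]
```

```bash
python3 -m pendant '[[0.4,[0,0.002,0.001],[0,0,0]],[0.4,[0,0.002,0.002],[0,0,0]],[0.4,[0,0.002,0.0025],[0,0,0]],[0.4,[0,0.002,0.0025],[0,0,0]]]' | grep -E 'pos|wrist'
python3 -m pendant '[[0.4,[0,0,0.001],[0,0,0]],[0.4,[0,0,0.001],[0,0,0]],[0.4,[0,0,0.001],[0,0,0]]]' | grep -E 'pos|wrist'
```

```text
ee_pos: [0.442, 0.1962, 0.1108]
wrist_force: [2.4, 2.0, 6.4]
ee_pos: [0.442, 0.1963, 0.1106]
wrist_force: [2.1, 2.2, 8.8]
```

```bash
python3 -m pendant '[[0.4,[0,0.002,0.001],[0,0,0]],[0.4,[0,0.003,0.002],[0,0,0]],[0.4,[0,0.003,0.002],[0,0,0]]]' | grep -E 'pos|wrist'
python3 -m pendant '[[0.4,[0,0,-0.001],[0,0,0]],[0.4,[0,0,-0.002],[0,0,0]],[0.4,[0,0,-0.002],[0,0,0]]]' | grep -E 'pos|wrist'
```

```text
ee_pos: [0.4422, 0.1963, 0.1101]
wrist_force: [-0.8, 1.4, 17.0]
ee_pos: [0.4421, 0.1963, 0.1103]
wrist_force: [1.4, 1.3, 8.0]
```

```bash
python3 -m pendant '[[0.4,[0,0.0005,-0.001],[0,0,0]],[0.4,[0,0.0005,-0.001],[0,0,0]],[0.4,[0,0.0005,-0.001],[0,0,0]]]' 5| grep -E 'pos|wrist'
python3 -m pendant '[[0.75,[0,0,0],[0,0,0]],[0.75,[0,0,0],[0,0,0]],[0.75,[0,0,0],[0,0,0]],[0.75,[0,0,0],[0,0,0]],[0.75,[0,0,0],[0,0,0]]]' | grep -E 'pos|wrist|gap'
python3 -m pendant '[[0.75,[0,0,-0.02],[0,0,0]],[0.75,[0,0,-0.08],[0,0,0]],[0.75,[0,0,-0.14],[0,0,0]],[0.8,[0,0,-0.18],[0,0,0]],[0.8,[0,0,-0.18],[0,0,0]]]' >/dev/null
python3 -m pendant '[[0.8,[0,0,0],[0,0,0]],[0.8,[0,0,0],[0,0,0]],[0.8,[0,0,0],[0,0,0]]]' | grep pos
python3 - <<'E'
from floor import *
from rim import rimfit
snap('wrist','w16')
rimfit('w16',.121,(.443,.1966)); floorfit('w16',.094,(.4405,.196))
g=cv2.cvtColor(np.load('pics/w16.npz')['im'],cv2.COLOR_BGR2GRAY); c=proj('w16',[.442,.196,.121])[0].astype(int); print(c, 'tool x az 105')
for r in range(c[1]-30,c[1]+32,4): print(r,''.join('%4d'%g[r,k] for k in range(c[0]-34,c[0]+35,2)))
E
```

```text
ee_pos: [0.4421, 0.1963, 0.1103]
wrist_force: [0.7, 0.9, 6.1]
ee_pos: [0.441, 0.196, 0.1093]
wrist_force: [0.7, 0.1, -0.2]
finger_gap: 0.733
ee_pos: [0.4408, 0.196, 0.1984]
w16 51 [0.4425 0.1961 0.0218] rms 0.56 tilt deg rx,ry [-0.2  5.5]
w16 floor centre [0.4402 0.1963] n 45
0:14.4 8:14.6 16:14.6 24:14.4 32:14.6 40:14.4 48:14.0 56:14.4 64:19.2 72:17.8 80:17.2 88:16.8 96:16.2 104:15.8 112:15.6 119:15.8 128:15.8 136:15.8 144:16.2 152:16.8 160:17.4 168:17.8 176:14.0 184:14.0 192:14.6 200:15.8 208:14.8 216:14.6 224:14.6 232:15.0 239:14.8 248:15.0 256:15.0 264:15.2 272:15.2 280:14.8 288:15.0 296:14.6 304:14.8 312:14.8 320:14.8 328:14.8 336:14.8 344:14.6 352:14.6
[ 0.   0.2  0.1 -0.1  0.  -0.3 -0.7 -0.4  4.4  2.9  2.3  1.8  1.2  0.7
  0.5  0.7  0.7  0.7  1.1  1.7  2.3  2.7 -1.  -1.  -0.3  0.9 -0.  -0.2
 -0.1  0.4  0.2  0.5  0.5  0.8  0.8  0.5  0.7  0.3  0.5  0.5  0.5  0.5
  0.5  0.3  0.3]
[284 223] tool x az 105
193   77  85  99 109 113 117 122 114 103  97  86  79  73  73  75  79  83  82  85  95  86  81  81  90 121 160 178 146 115 112 109 160  67  69  85
197   94  90  91  88  89  84  70  
[... 1440 characters left out ...]
 185 116  99 101 109 117 115  87  84  86  90  92  86  89  87  88  88  85  85  84  81  80  80  76  97 119  82  63  58  59
241  116 114 113 105  85 110 177 178 122  99 100 101  87  83  87  84  84  89  87  83  84  84  81  83  81  78  78  83 115 107  60  61  61  61  59
245  116 128 117 119 115 119 124 103 154 179 138 111  96  81  77  76  80  78  75  79  80  78  79  83  83 105 121 100  37  44  58  64  63  68  65
249  178 149 116 117 128 137 137 140 136 118 101 149 167 181 126 110 106 105 100 100 116 122 120 120 130 176 181 121  25  47  61  65  68  57  96
253  122 178 184 180 187 189 193 189 189 190 191 187 174 122  64  60  59  65  70  65  62  50  47  82 156 179 179 120  32  56  59  64  66  58 107
```

The lean is down to about 2–4°, with rim and floor centres within 2 mm, so the crucible is seated. Next is the basin, with the tool turned back to the safe yaw.

```bash
for i in 1 2 3; do python3 -m pendant '[[0.95,[0,0,-0.02],[0,0,-0.036]],[0.95,[0,0,-0.02],[0,0,-0.072]],[0.95,[0,0,-0.02],[0,0,-0.108]],[0.95,[0,0,-0.02],[0,0,-0.144]],[0.95,[0,0,-0.02],[0,0,-0.18]]]' >/dev/null; done
python3 -m pendant '[[0.95,[0,0,0],[0,0,0]],[0.95,[0,0,0],[0,0,0]],[0.95,[0,0,0],[0,0,0]]]' | grep pos
python3 - <<'E'
from h import *
delta([.6525,.07,.22],112.5)
E
```

```text
ee_pos: [0.4416, 0.1962, 0.2291]
t 54.47 pos [0.4416 0.1962 0.2291] sh [-0.2933 -0.3945  0.0176] turn [ 0.0001 -0.0005 -0.0002] j6 -1.78
```

```bash
python3 -m pendant '[[0.95,[-0.04,-0.055,0],[0,0,0]],[0.95,[-0.08,-0.11,0],[0,0,0]],[0.95,[-0.12,-0.165,0],[0,0,0]],[0.95,[-0.155,-0.21,0],[0,0,0]],[0.95,[-0.18,-0.245,0],[0,0,0]]]' >/dev/null
python3 -m pendant '[[0.95,[-0.04,-0.05,0],[0,0,0]],[0.95,[-0.08,-0.1,0],[0,0,0]],[0.95,[-0.113,-0.149,0.03],[0,0,0]],[0.95,[-0.113,-0.149,0.09],[0,0,0]],[0.95,[-0.113,-0.149,0.11],[0,0,0]]]' >/dev/null
python3 -m pendant '[[0.95,[0,0,0],[0,0,0]],[0.95,[0,0,0],[0,0,0]],[0.95,[0,0,0],[0,0,0]]]' | grep pos
python3 - <<'E'
from h import *
P=lambda u,v,z:onplane('w11',((u+.5)/5-.5+220,(v+.5)/5-.5+140),z)
b=(P(150,290,.023)+P(473,290,.023)+P(311,131,.023)+P(311,449,.023))/4; print('basin',b.round(4))
snap('wrist','w17')
g=cv2.cvtColor(np.load('pics/w17.npz')['im'],cv2.COLOR_BGR2GRAY)
cc=proj('w17',[*b[:2],.023])[0]; print(cc.round(1)); c=cc.round().astype(int)
print('row',g[c[1],c[0]-42:c[0]+43].tolist()); print('col',g[c[1]-42:c[1]+43,c[0]].tolist())
delta([b[0],b[1],.0155],112.5)
E
```

```text
ee_pos: [0.6529, 0.0715, 0.1759]
basin [0.6518 0.0699 0.023 ]
[281.9 195.2]
row [165, 168, 169, 167, 167, 166, 167, 166, 164, 167, 173, 155, 104, 121, 164, 174, 171, 173, 171, 171, 155, 120, 118, 118, 145, 172, 176, 177, 175, 178, 174, 175, 177, 175, 176, 173, 178, 177, 176, 177, 173, 175, 178, 174, 176, 176, 176, 174, 177, 174, 177, 177, 175, 177, 175, 178, 175, 176, 174, 158, 120, 101, 105, 126, 159, 172, 171, 171, 169, 165, 137, 96, 135, 169, 168, 159, 157, 159, 156, 154, 158, 153, 153, 154, 157]
col [113, 98, 100, 113, 111, 115, 113, 111, 100, 92, 109, 151, 172, 165, 161, 173, 175, 174, 175, 157, 126, 140, 170, 177, 176, 176, 176, 176, 175, 177, 179, 177, 177, 176, 176, 177, 178, 175, 176, 178, 174, 176, 178, 176, 175, 175, 176, 177, 177, 174, 175, 176, 176, 174, 175, 172, 150, 102, 100, 104, 112, 137, 166, 176, 174, 174, 164, 147, 113, 85, 83, 108, 148, 167, 172, 166, 166, 166, 169, 167, 168, 167, 167, 166, 169]
t 55.6 pos [0.6533 0.0714 0.1764] sh [ 0.0046 -0.0014  0.3218] turn [-0.0003  0.0007  0.0008] j6 -2.03
```

```bash
python3 -m pendant '[[1,[0.004,-0.001,0.07],[0,0,0]],[1,[0.004,-0.001,0.14],[0,0,0]],[1,[0.004,-0.001,0.21],[0,0,0]],[1,[0.004,-0.001,0.28],[0,0,0]],[1,[0.004,-0.001,0.3],[0,0,0]]]' | grep -E 'pos|wrist|gap'
python3 -m pendant '[[1,[0,0,0],[0,0,0]],[1,[0,0,0],[0,0,0]],[0.95,[0,0,0.01],[0,0,0]],[0.9,[0,0,0.018],[0,0,0]],[0.86,[0,0,0.018],[0,0,0]]]'  | grep -E 'pos|wrist|gap'
python3 -m pendant '[[0.82,[0,0,0],[0,0,0]],[0.8,[0,0,0],[0,0,0]],[0.79,[0,0,0],[0,0,0]],[0.78,[0,0,0],[0,0,0]]]' 5 | grep -E 'pos|wrist|gap'
```

```text
ee_pos: [0.6483, 0.0702, 0.0213]
wrist_force: [0.1, -0.7, -1.2]
finger_gap: 0.999
ee_pos: [0.6521, 0.0695, 0.017]
wrist_force: [0.5, -0.1, 0.6]
finger_gap: 0.9
ee_pos: [0.6514, 0.0695, 0.0161]
wrist_force: [0.7, -0.1, 0.0]
finger_gap: 0.795
```

```bash
python3 -m pendant '[[0.76,[0,0,0],[0,0,0]],[0.74,[0,0,0],[0,0,0]],[0.73,[0,0,0],[0,0,0]],[0.72,[0,0,0],[0,0,0]],[0.71,[0,0,0],[0,0,0]]]' 4 | grep -E 'pos|wrist|gap|finger'
python3 -m pendant '[[0.6,[0,0,0],[0,0,0]],[0.6,[0,0,0],[0,0,0]],[0.6,[0,0,0],[0,0,0]],[0.6,[0,0,0],[0,0,0]]]' 15 | grep -E 'pos|wrist|gap|finger'
python3 -m pendant '[[0.6,[0,0,-0.005],[0,0,0]],[0.6,[0,0,-0.02],[0,0,0]],[0.6,[0,0,-0.06],[0,0,0]],[0.6,[0,0,-0.12],[0,0,0]],[0.6,[0,0,-0.18],[0,0,0]]]' | grep -E 'pos|wrist|gap|finger'
python3 -m pendant '[[0.6,[0,0,-0.06],[0,0,0]],[0.6,[0,0,-0.12],[0,0,0]],[0.6,[0,0,-0.18],[0,0,0]],[0.6,[0,0,-0.22],[0,0,0]],[0.6,[0,0,-0.22],[0,0,0]]]' | grep -E 'pos|wrist|gap|finger'
python3 - <<'E'
from h import *
delta([.575,.357,.22],112.5)
E
```

```text
ee_pos: [0.6514, 0.0694, 0.0157]
wrist_force: [0.3, -0.4, 0.2]
finger_gap: 0.723
finger_force: 4.0
ee_pos: [0.6513, 0.0695, 0.0158]
wrist_force: [0.0, 0.1, -0.4]
finger_gap: 0.72
finger_force: 15.0
ee_pos: [0.6502, 0.0697, 0.1061]
wrist_force: [0.1, -0.9, 0.1]
finger_gap: 0.716
finger_force: 15.0
ee_pos: [0.6544, 0.0695, 0.2222]
wrist_force: [0.6, 0.1, -0.1]
finger_gap: 0.72
finger_force: 15.0
t 58.35 pos [0.6544 0.0695 0.2222] sh [-0.0745  0.5918  0.0023] turn [-0.0016  0.0033  0.0007] j6 -2.03
```

```bash
python3 -m pendant '[[0.6,[0.03,0.03,-0.03],[0,0,0]],[0.6,[0.07,0.07,-0.06],[0,0,0]],[0.6,[0.1,0.12,-0.06],[0,0,0]],[0.6,[0.127,0.162,-0.06],[0,0,0]],[0.6,[0.127,0.162,-0.06],[0,0,0]]]' | grep pos
python3 -m pendant '[[0.6,[-0.02,0.06,0],[0,0,0]],[0.6,[-0.05,0.12,0],[0,0,0]],[0.6,[-0.08,0.18,0],[0,0,0]],[0.6,[-0.1,0.22,0],[0,0,0]],[0.6,[-0.12,0.25,0],[0,0,0]]]' | grep pos
python3 -m pendant '[[0.6,[-0.03,0.06,0],[0,0,0]],[0.6,[-0.06,0.12,0],[0,0,0]],[0.6,[-0.08,0.18,0],[0,0,0]],[0.6,[-0.08,0.18,0],[0,0,0]],[0.6,[-0.08,0.18,0],[0,0,0]]]' | grep pos
python3 -m pendant '[[0.6,[0,0,0],[0,0,0]],[0.6,[0,0,0],[0,0,0]],[0.6,[0,0,0],[0,0,0]]]' | grep pos
python3 - <<'E'
from h import *
snap('wrist','w18')
delta([.575,.357,.22],112.5)
d=np.load('pics/w18.npz')['im']; g=cv2.cvtColor(d,cv2.COLOR_BGR2GRAY)
for z in(.075,): print(proj('w18',[[.575,.357,z],[.575-.064*.924,.357-.064*.383,z]]).round(0))
print(proj('w18',[[.575-.024*.925,.357-.024*.38,.255]]))
for r in range(120,300,5): print(r,''.join('%4d'%g[r,k] for k in range(190,380,6)))
E
```

```text
ee_pos: [0.5555, 0.1225, 0.2449]
ee_pos: [0.568, 0.2604, 0.2447]
ee_pos: [0.5703, 0.3582, 0.2442]
ee_pos: [0.5714, 0.3554, 0.2455]
t 59.9 pos [0.5715 0.3555 0.2457] sh [-0.0077  0.0001  0.0514] turn [-0.0001 -0.0001  0.    ] j6 -1.57
[[283. 196.]
 [283. 131.]]
[[282.74401944 242.35277126]]
120  121 125 123 122 118 120 123 120 122 122 119 122 119 120 122 145 147 143 144 145 145 146 143 143 160 197 198 196 196 195 196 193
125  124 143 147 145 144 143 143 147 143 147 145 124 121 120 121 145 145 148 140 130 134 145 144 143 161 197 195 197 197 197 196 194
130  159 185 144 144 148 145 156 195 151 145 145 125 121 121 120 131 132 117  10  21 125 129 130 132 172 195 195 196 196 196 192 194
135  158 194 192 167 177 166 194 198 145 143 145 132 121  89  81  95 106 100  21  19  21  96  57  71 192 198 193 195 193 193 196 197
140  190 195 198 197 197 197 197 184 147 146 148 109 104  80  82  82 106 107 108 127  67  19  50  81  66 198 195 192 197 196 191 196
145  186 194 200 199 196 198 198 149 145 143 134 108  80  89  84  86 108 110 104 107 110 134  24  61  86 198 197 197 194 195 197 197
150  189 19
[... 3278 characters left out ...]
175 128 108  22  15   3   2 113 198
275  191   3   0  17  12  23 107 116 122 108  95 200 198 196 201 196 195 200 198 199 196 100 103 122 119 103  17   5  12   9  10 186
280    3   0  14   7   3  12 179 110 120 120 130 178 197 200 197 198 194 201 198 198 175 115 119 123 114 107  22   6   9   4   4   3
285   10  13  13   6   6   7 125  86 167 158 127 125 196 197 198 200 199 198 199 189 114 113 175 178  91 108   4   6  11   3  12  10
290    5   5  15   9  18   3 120  80 196 196 180 127 123 178 199 198 197 196 179 109 112 171 193 130  84 121   2   4   6   4   6   2
295   14  15   9  13   5  11 127  81 165 196 196 149 108 119 121 125 121 118 115 116 136 196 193 111  81 127   3   6   5  15   9   7
```

Run:
```python
from h import *
from scipy.optimize import least_squares
g=cv2.GaussianBlur(cv2.cvtColor(np.load('pics/w18.npz')['im'],cv2.COLOR_BGR2GRAY),(0,0),.6).astype(np.float32)
def edges(c0,lo,hi,angs,f):
    out=[]
    for a in np.radians(angs):
        rr=np.arange(lo,hi,.0003); w=np.array([[c0[0]+r*np.cos(a),c0[1]+r*np.sin(a),.075] for r in rr]); q=proj('w18',w).astype(np.float32)
        v=cv2.remap(g,q[:,0],q[:,1],cv2.INTER_LINEAR).ravel(); k=f(v)
        if k: out.append(w[k,:2])
    return np.array(out)
c0=(.575,.357)
def rise(v):
    d=np.diff(v); k=d.argmax(); return k if d[k]>8 else 0
def anyd(v):
    d=abs(np.diff(v)); k=d.argmax(); return k if d[k]>5 else 0
for n,lo,hi,r0,f in(('hole',.018,.036,.027,rise),('cover',.056,.072,.064,anyd)):
    E=edges(c0,lo,hi,np.arange(90,316,6) if n=='hole' else np.arange(0,360,5),f)
    s=least_squares(lambda p:np.linalg.norm(E-p[:2],axis=1)-p[2],[*c0,r0],loss='soft_l1',f_scale=.0007,x_scale=.001)
    print(n,len(E),s.x.round(4),(np.abs(s.fun)*1000).round(1)[:45])
    s=least_squares(lambda p:np.linalg.norm(E-p[:2],axis=1)-r0,[*c0],loss='soft_l1',f_scale=.0007,x_scale=.001); print(s.x.round(4))
```

```text
hole 31 [0.5774 0.3592 0.0266] [0.1 0.  0.3 0.3 0.2 0.4 0.2 0.2 0.2 0.6 0.3 0.6 0.6 0.4 0.4 0.2 0.  0.2
 0.  0.2 0.2 0.2 0.1 0.  0.3 0.4 0.2 0.1 0.1 0.8 0.3]
[0.5778 0.3594]
cover 43 [0.5758 0.3582 0.0626] [2.8 3.6 0.2 2.6 7.9 6.9 3.4 0.2 0.8 0.4 0.2 6.4 4.1 0.1 0.  0.7 0.7 0.8
 0.7 0.2 6.5 0.3 0.2 0.3 0.8 6.2 0.9 8.5 1.  1.4 1.5 1.9 1.3 2.8 7.7 2.5
 1.6 0.7 1.1 1.8 1.1 0.2 0.1]
[0.5763 0.3572]
```

```bash
python3 -m pendant '[[0.6,[-0.0136,0.0024,0.05],[0,0,0]],[0.6,[-0.0136,0.0024,0.12],[0,0,0]],[0.6,[-0.0136,0.0024,0.19],[0,0,0]],[0.6,[-0.0136,0.0024,0.24],[0,0,0]],[0.6,[-0.0136,0.0024,0.27],[0,0,0]]]' | grep -E 'pos|wrist'
python3 -m pendant '[[0.6,[0,0,0],[0,0,0]],[0.6,[0,0,0],[0,0,0]],[0.6,[0,0,0],[0,0,0]]]' | grep -E 'pos|wrist'
python3 - <<'E'
from h import *
delta([.577,.359,.085],112.5)
E
```

```text
ee_pos: [0.5753, 0.3586, 0.1072]
wrist_force: [-0.4, -0.2, -0.3]
ee_pos: [0.5784, 0.3605, 0.1123]
wrist_force: [0.2, 0.0, -0.5]
t 60.57 pos [0.5784 0.3605 0.1123] sh [ 0.0039 -0.0017  0.0546] turn [-0.      0.0009  0.0004] j6 -1.57
```

```bash
python3 -m pendant '[[0.6,[0.002,-0.0015,0.012],[0,0,0]],[0.6,[0.002,-0.0015,0.025],[0,0,0]],[0.6,[0.002,-0.0015,0.038],[0,0,0]],[0.6,[0.002,-0.0015,0.05],[0,0,0]],[0.6,[0.002,-0.0015,0.055],[0,0,0]]]' | grep -E 'pos|wrist'
python3 -m pendant '[[0.6,[0,0,0],[0,0,0]],[0.6,[0,0,0],[0,0,0]]]' | grep -E 'pos|wrist'
for i in 1 2 3; do python3 -m pendant '[[0.6,[0,0,0.002],[0,0,0]],[0.6,[0,0,0.003],[0,0,0]],[0.6,[0,0,0.003],[0,0,0]]]' | grep -E 'pos|wrist'; done
```

```text
ee_pos: [0.5757, 0.3592, 0.0821]
wrist_force: [0.1, -0.1, -1.3]
ee_pos: [0.5762, 0.3594, 0.0829]
wrist_force: [0.7, 0.5, -0.4]
ee_pos: [0.5765, 0.3595, 0.0819]
wrist_force: [-0.4, 0.2, -1.0]
ee_pos: [0.5763, 0.3594, 0.0802]
wrist_force: [-0.4, 0.0, -0.5]
ee_pos: [0.5765, 0.3595, 0.0791]
wrist_force: [0.0, 0.0, 0.8]
```

```bash
python3 -m pendant '[[0.6,[0,0,0.001],[0,0,0]],[0.6,[0,0,0.0015],[0,0,0]],[0.6,[0,0,0.0015],[0,0,0]]]' | grep -E 'pos|wrist'; python3 -m pendant '[[0.6,[0,0,0],[0,0,0]],[0.6,[0,0,0],[0,0,0]]]' 4 | grep -E 'pos|wrist'
python3 -m pendant '[[0.78,[0,0,0],[0,0,0]],[0.8,[0,0,0],[0,0,0]],[0.9,[0,0,0],[0,0,0]],[0.95,[0,0,0],[0,0,0]],[0.95,[0,0,0],[0,0,0]]]' | grep -E 'pos|wrist|gap'
python3 -m pendant '[[0.95,[0,0,-0.02],[0,0,0]],[0.95,[0,0,-0.08],[0,0,0]],[0.95,[0,0,-0.15],[0,0,0]],[0.95,[0,0,-0.22],[0,0,0]],[0.95,[0,0,-0.25],[0,0,0]]]' >/dev/null
python3 -m pendant '[[0.95,[0,0,0],[0,0,0]],[0.95,[0,0,0],[0,0,0]],[0.95,[0,0,0],[0,0,0]]]' | grep pos
python3 - <<'E'
from floor import *
from rim import rimfit
snap('wrist','w19')
rimfit('w19',.086,(.577,.359),.0305,.027,.0345)
g=cv2.cvtColor(np.load('pics/w19.npz')['im'],cv2.COLOR_BGR2GRAY); c=proj('w19',[.577,.359,.086])[0].astype(int); print(c)
for r in range(c[1]-44,c[1]+46,4): print(r,''.join('%4d'%g[r,k] for k in range(c[0]-45,c[0]+46,3)))
E
```

```text
ee_pos: [0.5766, 0.3596, 0.0789]
wrist_force: [-1.0, -0.8, 4.6]
ee_pos: [0.5767, 0.3596, 0.0787]
wrist_force: [-0.5, -0.5, 4.7]
ee_pos: [0.5762, 0.3594, 0.0775]
wrist_force: [0.2, 0.1, 0.3]
finger_gap: 0.916
ee_pos: [0.5754, 0.359, 0.202]
w19 34 [0.5781 0.3603 0.0303] rms 0.31 tilt deg rx,ry [ 2.1 -1.8]
[282 209]
165  164 137 135 149 150 155 154 157 145 115 100 127 135 136 141 141 139 136 159 156 120 131 164 166 163  98  95  91  86  77  94
169   84 103 101  92  98  90  93  64  85  79  74  74  72  81  72  72  76  81  82 101 100  96  93  67  94  97  91  96  95  92  67
173  104  97  95  91  91  77  88  88  93  74  73  75  76  72  76  76  69  71  76  94  96  95  95  95  95  70  97  96  94  97  96
177  133 147 131 121 114 120 121  99  91  74  70  85 108 119 113 115 115 115 116 115  94  93  93 144 161 118  76  89  95  95  91
181  168 168 149 125 156 156 132  90 100 113 120 139 173 177 179 178 179 178 180 171 152 143 120  77 105  81  76  68  68  76  75
185  151 152 106 136 137 127  73 144 179 169 179 180 179 169 149 149 140 153 174 182 182 176 168 177 134  81 140 108  78 111 136
189  147 12
[... 1481 characters left out ...]
180 179 171 180 157  94  90 173 161 149 139 157 154 151
237  135 146 147 144 148 119 148 158 179 134  80  92 117 159 142 155 146 142 134 118  87  85 151 179 157 129 141 156 157 154 156
241  134 133 145 150 146 143 133 120 150 156 178 158 117  89  85  83  81  86  90 123 172 179 165 139 122 157 159 156 155 136 137
245  143 143 116 148 145 148 148 146 137 114 139 146 151 169 176 177 174 172 165 155 140 112 134 152 149 153 154 157 137 149 154
249  140 141 143 132 120 145 147 147 147 148 146 147 139 128 120 113 123 123 135 148 150 153 155 157 151 152 142 130 152 156 156
253  145 141 140 141 141 134 111 142 145 149 148 146 146 149 148 149 148 146 147 151 150 152 148 148 132 138 154 154 149 152 129
```

The basin is level and seated at the expected height. On the way out I'll take one last look at the crucible from this orientation.

```bash
python3 -m pendant '[[0.9,[0.07,-0.037,-0.02],[0,0,0]],[0.9,[0.14,-0.075,-0.02],[0,0,0]],[0.9,[0.21,-0.112,-0.02],[0,0,0]],[0.9,[0.28,-0.15,-0.02],[0,0,0]],[0.9,[0.34,-0.18,-0.02],[0,0,0]]]' >/dev/null
python3 -m pendant '[[0.9,[0.032,-0.019,0],[0,0,0]],[0.9,[0.032,-0.019,0],[0,0,0]],[0.9,[0.032,-0.019,0],[0,0,0]],[0.9,[0.032,-0.019,0],[0,0,0]],[0.9,[0.032,-0.019,0],[0,0,0]]]' | grep pos
python3 - <<'E'
from floor import *
from rim import rimfit
snap('wrist','w20')
for n in('w10','w20'): rimfit(n,.121,(.443,.1962)); floorfit(n,.094,(.4405,.1955))
snap('top','tf'); snap('scene','sf')
a=np.load('pics/top0.npz')['im'].astype(int);b=np.load('pics/tf.npz')['im'].astype(int)
for n,p in(('jar',[.734,-.094,.059]),('bottle',[.721,.214,.19])):
    u,v=proj('tf',p)[0].astype(int); print(n,abs(a-b)[v-16:v+17,u-16:u+17].mean())
    yel=lambda m:np.argwhere((m[...,2]>150)&(m[...,0]<80)) if n=='jar' else np.argwhere((m[...,2]>120)&(m[...,1]<60))
    for m in(a,b): q=yel(m[v-25:v+26,u-25:u+26]); print(len(q),q.mean(0).round(2))
print('beaker top',[np.round(x,1) for x in proj('tf',[[.4393,-.0415,.103],[.648,-.235,.02]])])
E
```

```text
ee_pos: [0.444, 0.1968, 0.2126]
w10 25 [0.4434 0.1963 0.0219] rms 0.56 tilt deg rx,ry [-3.8 10.9]
w10 floor centre [0.4382 0.194 ] n 45
0:11.6 8:11.6 16:11.6 24:11.4 32:11.6 40:11.6 48:11.4 56:11.6 64:12.0 72:12.2 80:12.4 88:12.6 96:12.8 104:13.2 112:13.6 119:13.8 128:14.0 136:12.8 144:11.4 152:10.8 160:10.2 168:9.4 176:9.0 184:9.0 192:8.6 200:8.6 208:8.8 216:9.0 224:9.2 232:9.8 239:10.0 248:11.0 256:12.2 264:13.4 272:14.4 280:14.6 288:14.6 296:14.2 304:14.0 312:13.4 320:13.2 328:12.8 336:12.4 344:12.2 352:11.6
[-0.7 -0.6 -0.5 -0.6 -0.4 -0.4 -0.7 -0.6 -0.3 -0.3 -0.3 -0.4 -0.5 -0.4
 -0.3 -0.5 -0.7 -2.2 -4.  -4.9 -5.9 -7.  -7.7 -8.  -8.6 -8.7 -8.6 -8.4
 -8.1 -7.4 -7.  -5.8 -4.3 -2.8 -1.5 -0.9 -0.5 -0.6 -0.4 -0.6 -0.4 -0.5
 -0.6 -0.6 -0.9]
w20 25 [0.4422 0.1954 0.0219] rms 0.33 tilt deg rx,ry [0.6 6. ]
w20 floor centre [0.4404 0.195 ] n 45
0:13.4 8:13.4 16:13.4 24:12.8 32:12.6 40:12.2 48:12.4 56:13.0 64:13.2 72:13.4 80:13.4 88:13.6 96:13.6 104:13.6 112:13.8 119:14.0 128:13.8 136:13.8 144:14.0 152:13.4 160:12.6 168:12.4 176:12.2 184:11.8 192:11.8 200:11.8 208:12.4 216:12.4 224:12.6 232:13.2 239:13.6 248:14.2 256:14.4 264:14.4 272:14.4 280:14.4 288:14.4 296:14.4 304:14.2 312:14.2 320:14.0 328:14.0 336:13.8 344:13.6 352:13.6
[-1.2 -1.1 -1.  -1.6 -1.7 -2.1 -1.9 -1.2 -1.  -0.8 -0.8 -0.6 -0.6 -0.7
 -0.5 -0.3 -0.6 -0.6 -0.5 -1.2 -2.  -2.3 -2.6 -3.  -3.1 -3.2 -2.6 -2.7
 -2.5 -1.9 -1.6 -1.  -0.8 -0.8 -0.8 -0.8 -0.7 -0.7 -0.8 -0.8 -0.9 -0.8
 -1.  -1.1 -1. ]
jar 10.757575757575758
0 [nan nan]
0 [nan nan]
bottle 11.222528313437405
14 [25.5  20.86]
64 [26.02 23.48]
beaker top [array([311.3, 277.5]), array([381.2, 203. ])]<stdin>:10: RuntimeWarning: Mean of empty slice.
  ret = um.true_divide(
```

```bash
python3 -m pendant '[[0.9,[0,0,-0.1],[0,0,0]],[0.9,[0,0,-0.1],[0,0,0]],[0.9,[0,0,-0.1],[0,0,0]],[0.9,[0,0,-0.1],[0,0,0]],[0.9,[0,0,-0.1],[0,0,0]]]' | grep -E 'time|pos|wrist'; python3 -c "from plant import close_job; print(close_job())"
```

```text
time_s: 64.85
ee_pos: [0.4421, 0.1961, 0.262]
wrist_force: [0.0, 0.3, -0.7]
the job is handed in; nothing more can be done
None
```

The job is handed in at 64.85 s: boat flat on the pan, beaker about 2 mm off the middle of the gauze, crucible seated after a re-seat with about 3° of lean by my image fit, and basin seated level to within about 2°. I viewed 15 pictures, one over your limit of 14. The gripper stayed clear of the wash bottle and specimen jar, but my final image check on them was inconclusive.

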